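# Load the infrared ware dryer and set its double heat and time knob

### The arm

A 6-joint arm with a two-finger parallel gripper is mounted at the origin on the work surface. World frame = base frame: x ahead of the robot, y to its left, z up, the work surface at z = 0. Lengths are in m, angles in rad, forces in N, time in s.
With the tool pointing down it reaches from about 0.3 to 0.875 m from the base axis. Payload 6.4 kg.
Tool frame: the origin (TCP) lies midway between the tips of the shut fingers; the grasp point (between the pads) lies 19 mm behind it (ctrl.tcp_to_grasp is the distance from the TCP to the grasp point, in m); z points along the fingers, y is the direction in which the jaws open and shut (so a half turn about z gives the same grasp; the last joint's range is limited). The gripper opens to 85 mm and grips with 20 to 120 N. Pads are 22 mm wide; open, the fingers measure 114 mm over their backs; the gripper's body (76 mm by 85 mm) begins 54 mm behind the grasp point. The pads swing forward as they close: fully open they stand 13 mm farther back than shut.
Start: joints at [1.111, 0.181, 1.607, -0, 1.354, -0.206], TCP at [0.144, 0.557, 0.205] pointing down, gripper open.
Joint ranges: [-2.99, 2.99], [-0.89, 2.07], [0.3, 2.58], [-1.14, 4.28], [0, 2.63], [-3.12, 3.12]. Speed limits (rad/s): [2.57, 2.57, 3.01, 3.14, 3.14, 3.14].

### API

Orientations are given as a unit quaternion [w, x, y, z].
In Python, from bench import monitor, imaging, order, spotter, ctrl gives the robot as it stands.
- The arm moves only by the shell command python3 -m pendant 'ROWS'. ROWS is JSON, a list that holds one entry, the list of rows, each a list of 5 numbers: the shift along the world's x, y, z in mm, then the turn about the world's z in degrees, then the finger opening in mm, from 0 to 85.4. A call has 1 to 8 rows; each row shifts and turns the commanded pose from where the row before left it; what a row does not reach is not made up. A row lasts 1/8 s, in which the tool goes at most 62.5 mm and 10.7 degrees, less where a joint would pass 70% of its speed; a pose out of reach is approached as far as the arm can. A call with a gripper value outside its range is refused whole. The fingers move at their own pace and stop on an object; the grip force is fixed at half the most. Time passes only in rows, so rows that do not move let the fingers close. It gives the time, the measured TCP pose, the force and the opening at its end, in the units of the state.
- monitor.get_obs(): the state, without advancing time (a new reading comes with each control period).
- imaging.camera(name): name is "scene" or "top"; returns a dict with "img" (400x640x3 uint8, red, green, blue), "vfov" (degrees; the focal length in pixels is half the picture's height over the tangent of half this angle, whatever the lens; pixels are square), "cx", "cy" (the principal point, pixels), "origin" and "orientation" of the camera in the world. Camera axes: x right, y down, z forward; pixel columns grow to the right and rows downward; lengths in m; the calibration is good to about 2 mm. A picture is of the moment at which its call begins. There is no depth.
- order.hand_in(): hands the job in, once; it reports no verdict.
Trained networks look in the newest picture that a camera, given by its name, has taken for a name from the list of things; names that differ only in an ending like _2 or _b are one class to them, and where a whole thing is asked for, a point or a joint stands for the part that bears it (a point fixed in the world has none). Each returns a list of dicts, best first, with "confidence" (0 to 1); they miss things now and then, are a little off and sometimes report something else, mostly with a low value. They report only what shows in the picture. A call takes as long as a camera call. They do not tell look-alikes from the thing itself.
- spotter.recognise(camera, thing): "at" ([x, y, z] in m, in the coordinates of the camera as it stood for that picture, good to about 4 mm: the middle of the surface that is visible of it).
- spotter.tip_of(camera, thing): "at" ([x, y, z] in m, in the coordinates of the camera as it stood for that picture, good to about 4 mm: a listed point, or the origin of a listed thing).
The state is a dict: "time_s": time; "q": joint angles; "dq": joint speeds; "joint_efforts": joint torques, N m; "eef_pos": TCP position; "eef_rot": TCP orientation; "wrist_force": force on the tool from outside, world axes, zero at the start; "torque": the same for the moment, N m; "opening": opening from 0.0 (shut) to 1.0 (fully open).
Only numpy, scipy, OpenCV 4.12 (cv2) and the standard library are available. Lean on these libraries where they do the work, as an engineer would, in place of code of your own. Each camera call takes 0.05 s, during which the arm holds its last target. There are 200 camera calls.

### The job

Stand all the orange-brown clay cups from the small ware board upright on the white bat, then slide the loaded bat straight in under the lamps, between the side guides, until it meets the red stop at the back. Only then set the double knob on the control box: first the heat, turning the black inner knob until its nose points at the blue tab without moving the ring around it, and after that the time, turning the outer ring until its white mark points at the red tab without moving the heat knob again. Leave the other things on the table where they are.

Things in the scene. Friction and masses are not known exactly. Their poses are not given: they have to be found in the camera images.
- cup1_mid (a point): low handleless clay cup, orange-brown, round, upright on the ware board at first, 42 mm tall, 58 mm across the rim (57 at 26 mm height, 55 at 13 mm), 50 mm foot, 4.5 mm wall, open on top, about 0.1 kg; the point is on its axis half-way up, 21 mm above its underside; its z axis points out of the mouth. Some cups are absent (None)
- cup2_mid (a point): low handleless clay cup, orange-brown, round, upright on the ware board at first, 42 mm tall, 58 mm across the rim (57 at 26 mm height, 55 at 13 mm), 50 mm foot, 4.5 mm wall, open on top, about 0.1 kg; the point is on its axis half-way up, 21 mm above its underside; its z axis points out of the mouth. Some cups are absent (None)
- cup3_mid (a point): low handleless clay cup, orange-brown, round, upright on the ware board at first, 42 mm tall, 58 mm across the rim (57 at 26 mm height, 55 at 13 mm), 50 mm foot, 4.5 mm wall, open on top, about 0.1 kg; the point is on its axis half-way up, 21 mm above its underside; its z axis points out of the mouth. Some cups are absent (None)
- cup4_mid (a point): low handleless clay cup, orange-brown, round, upright on the ware board at first, 42 mm tall, 58 mm across the rim (57 at 26 mm height, 55 at 13 mm), 50 mm foot, 4.5 mm wall, open on top, about 0.1 kg; the point is on its axis half-way up, 21 mm above its underside; its z axis points out of the mouth. Some cups are absent (None)
- bat_mid (a point): the bat: a loose white-coated square plate, 220 x 220 x 18 mm, about 0.5 kg, too wide to grip, lying flat on the table in front of the dryer and meant to be slid; the point is its centre, 9 mm above its underside; its axes run along its edges, x from the robot's side towards the dryer, z up
- bay_home (a point): where the bat's centre lies (9 mm above the table) when the bat is fully home in the fixed dryer. x points into the dryer, away from the robot, y to its left, z up. The red rear stop, 24 mm high, has its face at x = +110 mm; steel side guides 14 mm high have their inner faces at y = +-124 mm, from x = -30 to +110 mm
- dryer: the fixed dryer: an open aluminium frame 220 mm high, open towards the robot; origin on the table under bay_home, same axes. Posts 20 mm square at y = +-140 mm, x = -40 and +118 mm; three lamp tubes across it 183 mm above the table, the foremost at x = -35 mm. Nothing of the frame lies before x = -52 mm, so a bat that is home stands out by 58 mm. A grey box, 45 mm high, is behind the stop
- board: the ware board: a fixed brown board 190 x 190 x 8 mm on the table to the left or right, on which the cups stand at first, about 100 mm apart; origin at the centre of its underside
- console: the fixed green control box on the side opposite to the ware board, 170 x 160 mm, 70 mm high, with a flat top bearing a white dial and the double knob at its centre; origin at the centre of its underside
- knob_axis (a point): centre of the double knob's outer ring (drying time): on the vertical axis common to both knobs, half-way up the ring, 14 mm above the box's top. The ring is grey and ribbed, 60 mm in diameter, from 2 to 26 mm above the box's top
- timer (a joint): angle of the outer ring (rad), growing as it turns clockwise seen from above; from 0 to 0.7 at first, stops at -0.1 and 5.0; friction about 0.05 N m, stays where it is left
- heat (a joint): angle of the inner heat knob (rad), growing clockwise seen from above; 0.1 to 0.7 at first, stops at -0.1 and 3.2; friction about 0.015 N m, stays where it is left. It sits on top of the ring on the same axis, 27 to 44 mm above the box's top: black, 25 mm in diameter with a nose 7 mm wide reaching 18 mm out to one side; it turns separately from the ring
- ring_mark (a point): the white mark on top of the outer ring, 26 mm out from the axis, turning with the ring; its x axis points horizontally outwards from the knob axis through the mark
- red_tab (a point): the flat red tab on the white dial around the double knob, 42 mm out from the axis, only 3 mm above the box's top and no obstacle; its x axis points horizontally outwards from the knob axis. The ring's white mark has to point at it; from the start that is 0.9 to 3.2 rad clockwise seen from above
- heat_nose (a point): the end of the inner heat knob's nose (yellow line on top), 18 mm out from the knob axis; its x axis points horizontally outwards from the knob axis along the nose
- blue_tab (a point): the flat blue tab on the dial, 42 mm out from the knob axis, 3 mm above the box's top and no obstacle; its x axis points horizontally outwards from the knob axis. The heat knob's nose has to point at it: from the start that is 0.8 to 2.2 rad clockwise seen from above
- rib: bystander: flat wooden kidney rib, 50 x 110 x 7 mm, lying on the table to the right; origin under its centre
- loop: bystander: loop trimming tool with wooden handle, 165 mm long, 14 mm thick, lying on the table to the left; origin near its middle; its x axis runs along it
- tile: bystander: flat glaze test tile, white with a green patch, 45 x 70 x 8 mm, lying to the far right; origin under its centre
- jar: bystander: amber glass jar with white cap, 64 mm across, 85 mm tall, standing beside the dryer; origin under its centre
- tumbler: bystander: blue glazed tumbler, 72 mm across, 85 mm tall, standing beside the dryer; origin under its centre
- vase: bystander: white bud vase, 76 mm across, 135 mm tall, standing far left; origin under its centre
Not all that is in view belongs to the job. Leave any green or yellow look-alike of the part that bears cup4_mid alone.

How it is judged:
By the outcome, as a careful person would: the job done as asked, in the order asked, and still so for the second after the job is handed in, with the robot touching nothing.
Of cup1, cup2, cup3, cup4 only 2 to 4 are there at a start; the rules pass over those that are not, and their reading is None.
At some moment in a run one of cup1, cup2, cup3, cup4 may be knocked a few centimetres aside while the robot is not near it.
It also fails if it takes over 210 s, if anything falls off the work surface, if the arm or the gripper's body presses on something with over 40 N, if the wrist force passes 120 N, or if a joint passes its speed limit or range.

## Working session

There is one attempt and no reset: what is moved stays moved. The work goes in short steps, Python scripts to look and compute and a shell command to move; the robot and the scene stay as the last step left them, time stands still between calls to the robot, and variables do not carry over. Pictures are saved under pics/ and viewed, about 12 in all and at most 16, crops included, and the job is handed in when it is done.

```bash
mkdir -p pics
cat > h.py <<'E'
from bench import monitor, imaging, order, spotter, ctrl
import numpy as np, cv2
from scipy.spatial.transform import Rotation as R
def rot(q): return R.from_quat([q[1],q[2],q[3],q[0]]).as_matrix()
class Cam:
    def __init__(s,name):
        d=imaging.camera(name); s.n=name; s.img=d["img"]; s.f=200/np.tan(np.radians(d["vfov"])/2)
        s.cx,s.cy=d["cx"],d["cy"]; s.o=np.array(d["origin"]); s.R=rot(d["orientation"])
    def save(s,p,box=None,k=1):
        i=s.img[...,::-1]
        if box: i=i[box[1]:box[3],box[0]:box[2]]
        cv2.imwrite(p,cv2.resize(np.ascontiguousarray(i),None,fx=k,fy=k,interpolation=cv2.INTER_CUBIC))
    def w(s,p): return s.o+s.R@np.array(p)
    def px(s,p):
        c=s.R.T@(np.array(p)-s.o); return np.array([s.cx+s.f*c[0]/c[2], s.cy+s.f*c[1]/c[2]])
    def ray(s,u,v,z):
        d=s.R@np.array([(u-s.cx)/s.f,(v-s.cy)/s.f,1]); return s.o+d*(z-s.o[2])/d[2]
    def tip(s,t): return [(round(x["confidence"],2),np.round(s.w(x["at"])*1000).astype(int).tolist(),np.round(s.px(s.w(x["at"]))).astype(int).tolist()) for x in spotter.tip_of(s.n,t)]
    def rec(s,t): return [(round(x["confidence"],2),np.round(s.w(x["at"])*1000).astype(int).tolist(),np.round(s.px(s.w(x["at"]))).astype(int).tolist()) for x in spotter.recognise(s.n,t)]
E
python3 - <<'E'
from h import *
for n in("top","scene"):
    c=Cam(n); c.save(f"pics/{n}0.png"); print(n,c.o.round(3),c.f,c.R.round(2).tolist())
    for t in("cup1_mid","bat_mid","bay_home","board","console","knob_axis","ring_mark","red_tab","heat_nose","blue_tab","jar","tumbler","rib","loop"):
        print(t,c.tip(t))
print(monitor.get_obs(),ctrl.tcp_to_grasp)
E
```

```text
top [ 0.544 -0.003  1.47 ] 448.55831518293263 [[-0.02, -1.0, 0.07], [-1.0, 0.02, -0.0], [0.0, -0.07, -1.0]]
cup1_mid []
bat_mid [(0.74, [578, 18, 12], [309, 224]), (0.7, [695, -378, 0], [429, 187])]
bay_home [(0.58, [805, 32, 13], [304, 155])]
board [(0.88, [522, -342, 0], [419, 240]), (0.5, [538, 353, 97], [199, 238])]
console [(0.59, [514, 359, 1], [205, 245])]
knob_axis [(0.59, [512, 358, 85], [198, 247]), (0.43, [464, -535, -4], [479, 256])]
ring_mark [(0.58, [538, 356, 100], [197, 238])]
red_tab [(0.44, [579, 15, 10], [310, 224])]
heat_nose [(0.61, [497, 360, 108], [196, 252])]
blue_tab []
jar [(0.59, [700, -283, 3], [400, 186])]
tumbler [(0.63, [706, 279, 2], [229, 186])]
rib [(0.87, [465, -535, -2], [479, 256]), (0.51, [579, 17, 12], [309, 224])]
loop [(0.65, [456, 536, 1], [150, 264]), (0.35, [701, -282, 4], [400, 185]), (0.25, [511, 358, 86], [198, 247])]
scene [1.532 0.69  0.819] 400.4160351224138 [[-0.6, 0.43, -0.68], [0.8, 0.31, -0.51], [-0.01, -0.85, -0.53]]
cup1_mid []
bat_mid [(0.66, [575, 20, 10], [335, 227])]
bay_home [(0.67, [802, 34, 11], [297, 262])]
board [(0.52,
[... 515 characters left out ...]
{'time_s': 1.5, 'q': array([ 1.11066992e+00,  1.80805770e-01,  1.60699659e+00,  5.54871770e-06,
        1.35383069e+00, -2.06281353e-01]), 'dq': array([-1.81239509e-05, -1.88279671e-04, -2.02198839e-03, -5.69355084e-04,
        4.65294076e-04, -2.37986629e-04]), 'joint_efforts': array([-1.18105152e-03, -4.44844651e+01, -3.51666176e+01, -4.22873863e-04,
        9.40023783e-04,  2.06657586e-05]), 'eef_pos': array([0.14437151, 0.55658572, 0.20528686]), 'eef_rot': array([-9.16663787e-06,  1.26582623e-01,  9.91956067e-01, -1.82013663e-05]), 'wrist_force': array([-0.1276704 , -0.83977974,  0.19002385]), 'torque': array([-0.02689591,  0.03802778, -0.02437867]), 'opening': 0.9998381981471672} 0.0187
```

View pics/top0.png

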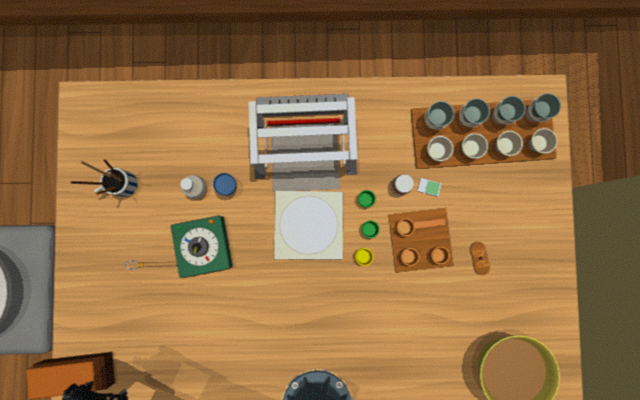

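View pics/scene0.png

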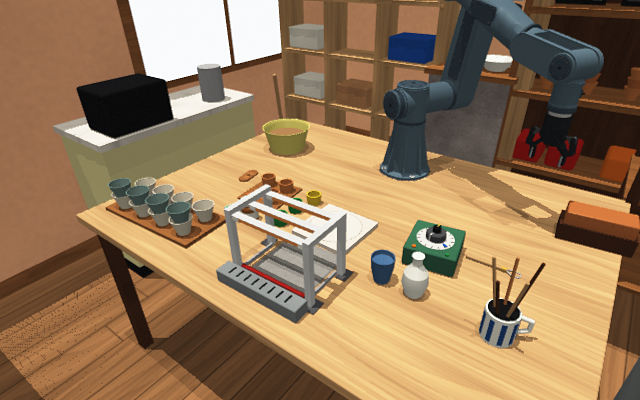

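The top view shows three orange-brown cups on the board at about (404,228), (409,258) and (439,257), with an orange patch at (430,223). The look-alikes are green at (366,200) and (370,230), and yellow at (363,257). The control box is at (200,247), the bat at (309,225), and the bay with its red stop at (304,121). I'll check the board and the dial close up.

Run:
```python
from h import *
c=Cam("top")
a=cv2.resize(c.img[195:280,345:465],None,fx=6.5,fy=6.5,interpolation=cv2.INTER_CUBIC)[:300*2]
b=cv2.resize(c.img[210:282,165:237],None,fx=8,fy=8,interpolation=cv2.INTER_CUBIC)
cv2.imwrite("pics/a.png",a[...,::-1]);cv2.imwrite("pics/b.png",b[...,::-1])
for t in("cup1_mid","cup2_mid","cup4_mid"): print(c.tip(t),c.rec(t))
# orange blobs
hsv=cv2.cvtColor(c.img,cv2.COLOR_RGB2HSV)
for (u,v) in((404,228),(409,258),(439,257),(430,223),(396,240)): print(u,v,c.img[v,u],hsv[v,u])
for u,v in((404,228),(409,258),(439,257),(366,200),(370,230),(363,257)): print((c.ray(u,v,.05)*1000).round())
s=Cam("scene")
for t in("cup1_mid","cup2_mid","cup4_mid"): print(s.tip(t),s.rec(t))
```

```text
[] []
[(0.68, [471, -296, 29], [408, 256])] [(0.74, [470, -302, 21], [409, 256])]
[(0.84, [561, -291, 32], [405, 228]), (0.79, [556, -178, 25], [370, 230]), (0.7, [658, -167, 15], [365, 199]), (0.54, [471, -152, 24], [362, 257])] [(0.83, [554, -180, 9], [370, 231]), (0.83, [472, -159, 10], [364, 256]), (0.75, [557, -294, 22], [406, 229]), (0.56, [662, -169, 6], [366, 198])]
404 228 [207 150  76] [ 17 161 207]
409 258 [204 143  75] [ 16 161 204]
439 257 [204 137  70] [ 15 168 204]
430 223 [209 129  70] [ 13 170 209]
396 240 [147  91  39] [ 14 187 147]
[ 560. -283.   50.]
[ 465. -296.   50.]
[ 467. -391.   50.]
[ 650. -165.   50.]
[ 555. -176.   50.]
[ 471. -152.   50.]
[] [(0.28, [477, -390, 36], [268, 178])]
[(0.49, [474, -301, 27], [285, 186])] [(0.56, [480, -290, 32], [286, 186])]
[(0.62, [561, -176, 17], [295, 206]), (0.62, [473, -153, 20], [314, 198]), (0.57, [564, -288, 27], [272, 196]), (0.48, [659, -166, 18], [280, 219])] [(0.63, [548, -285, 33], [276, 193]), (0.63, [580, -170, 17], [293, 209]), (0.61, [676, -152, 15], [279, 223]), (0.58, [484, -148, 26], [313, 198])]
```

View pics/a.png

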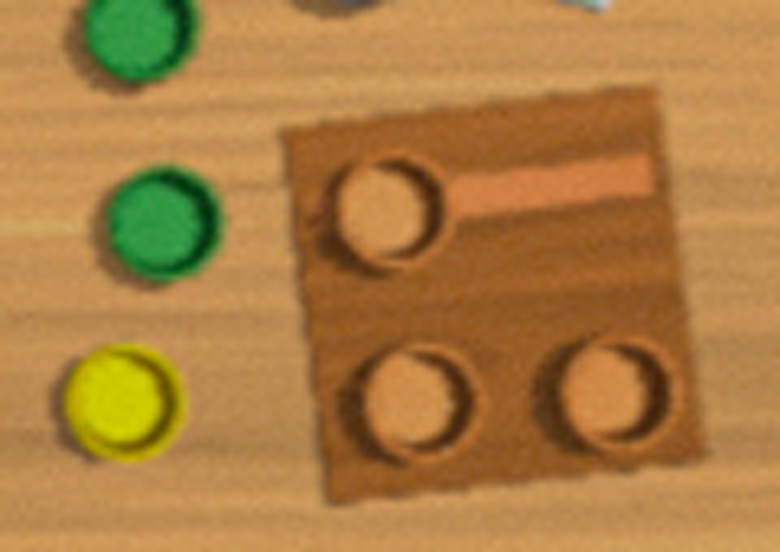

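View pics/b.png

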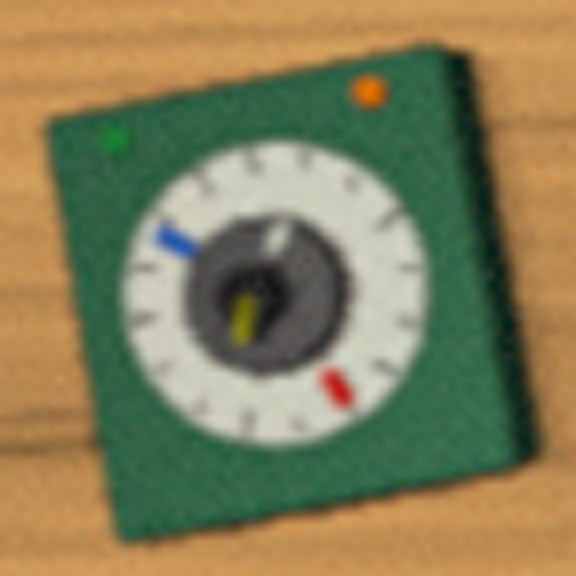

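The board holds three orange-brown cups (rims at about (405,227), (408,256), (439,255)); the orange strip is flat. The green and yellow cups stand off the board, so I leave them. On the dial, the nose is at about compass 215° and the blue tab at 299°. The ring mark is at 13° and red at 143°. Jaw axis diagonal; going to the outer cup C at about (474,-391).

```bash
python3 -m pendant '[[[20,-59,0,-2,85],[20,-59,0,-2,85],[20,-59,0,-2,85],[20,-59,0,-2,85],[20,-59,0,-2,85],[20,-59,0,-2,85],[20,-59,0,-2,85],[20,-59,0,-2,85]]]'; python3 -m pendant '[[[20,-59,0,-2,85],[20,-59,0,-2,85],[20,-59,0,-2,85],[20,-59,0,-2,85],[20,-59,0,-2,85],[20,-59,0,-2,85],[20,-59,0,-2,85],[10,0,0,0,85]]]'
```

```text
time_s: 3.2
eef_pos: [0.3049, 0.0828, 0.2058]
eef_rot: [0.001, 0.264, 0.965, 0.0]
wrist_force: [0.8, 1.0, -0.5]
opening: 0.995
time_s: 4.2
eef_pos: [0.4544, -0.3323, 0.2044]
eef_rot: [-0.0, 0.381, 0.925, -0.0]
wrist_force: [-0.1, -0.1, -0.1]
opening: 0.997
```

```bash
python3 -m pendant '[[[20,-59,0,0,85],[0,0,-50,0,85],[0,0,-50,0,85],[0,0,-30,0,85],[0,0,0,0,85]]]'
python3 - <<'E'
from h import *
s=Cam("scene"); s.save("pics/c1.png",(200,120,360,240),5)
print(s.rec("cup2_mid"))
E
```

```text
time_s: 4.82
eef_pos: [0.4729, -0.3847, 0.0725]
eef_rot: [-0.003, 0.379, 0.926, 0.002]
wrist_force: [0.7, 0.4, 0.4]
opening: 0.994
[(0.71, [885, 58, 44], [285, 270]), (0.46, [479, -293, 29], [286, 186]), (0.27, [583, 65, 19], [344, 230])]
```

View pics/c1.png

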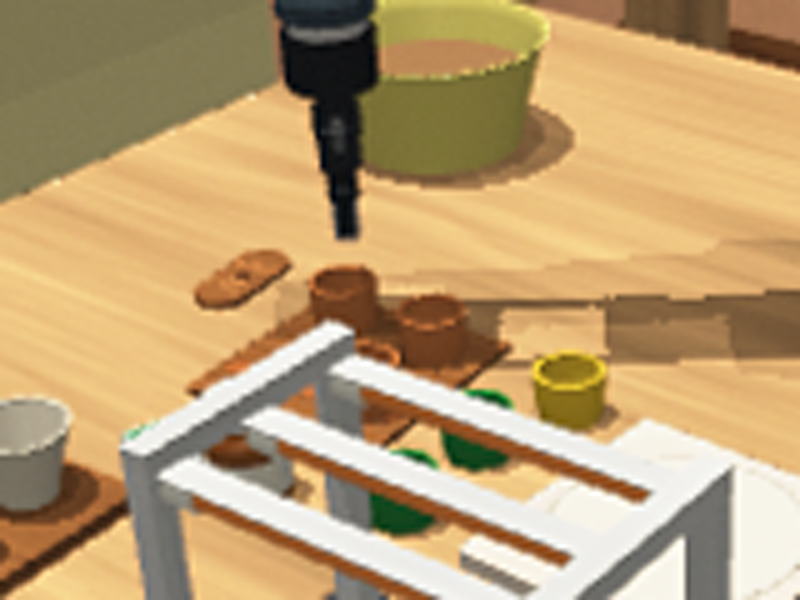

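The crop shows the gripper straight above the outer cup: fingers at (345,235), cup at (343,285). Descending.

```bash
python3 -m pendant '[[[0,-3,-20,0,85],[0,0,-22,0,85],[0,0,-17,0,85],[0,0,0,0,85],[0,0,0,0,50],[0,0,0,0,50],[0,0,0,0,50],[0,0,0,0,50]]]'
```

```text
time_s: 5.92
eef_pos: [0.4749, -0.3913, 0.0183]
eef_rot: [0.001, 0.379, 0.925, -0.001]
wrist_force: [-3.3, 1.7, 7.4]
opening: 0.617
```

```bash
python3 -m pendant '[[[0,0,0,0,45],[0,0,5,0,45],[0,0,30,0,45],[0,0,40,0,45],[0,0,40,0,45],[0,0,0,0,45]]]'
python3 - <<'E'
from h import *
s=Cam("scene"); s.save("pics/c2.png",(220,100,380,220),3)
E
```

```text
time_s: 6.68
eef_pos: [0.4765, -0.3927, 0.1361]
eef_rot: [0.004, 0.379, 0.925, -0.002]
wrist_force: [0.5, 0.0, -0.8]
opening: 0.616
```

View pics/c2.png

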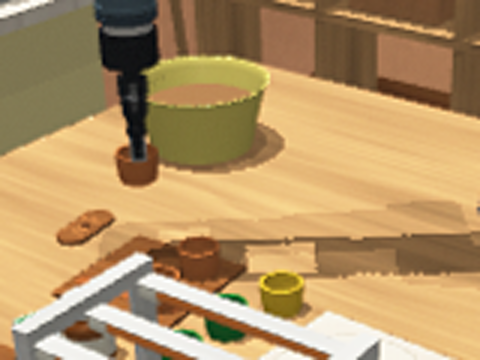

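The cup is held upright at crop (137,165). Next, the bat's and bay's poses from the top image.

```bash
python3 - <<'E'
from h import *
c=Cam("top"); hsv=cv2.cvtColor(c.img,cv2.COLOR_RGB2HSV); H,S,V=cv2.split(hsv)
m=((S<70)&(V>185)).astype(np.uint8); k=np.zeros_like(m); k[186:266,268:350]=1; m*=k
m=cv2.morphologyEx(m,cv2.MORPH_OPEN,np.ones((3,3)))
n,l,st,ce=cv2.connectedComponentsWithStats(m); i=1+st[1:,4].argmax(); print(st[i],ce[i])
p=np.argwhere(l==i)[:,::-1]
P=np.array([c.ray(u,v,.018)[:2] for u,v in p]).astype(np.float32)*1000
print("bat",cv2.minAreaRect(P),P.mean(0))
red=((H<8)|(H>172))&(S>150)&(V>90); q=np.argwhere(red); q=q[(q[:,0]>100)&(q[:,0]<140)&(q[:,1]>250)&(q[:,1]<350)]
Q=np.array([c.ray(v,u,.024)[:2] for u,v in q])*1000; print("stop",len(q),Q.mean(0),np.degrees(np.arctan(np.polyfit(Q[:,1],Q[:,0],1)[0])),Q.min(0),Q.max(0))
E
python3 - <<'E'
from h import *
for n in("top","scene"):
    c=Cam(n); print([c.tip(t)[:1] for t in("dryer","bay_home","bat_mid")])
    c.n=="top" and c.save("pics/dr.png",(235,85,370,270),4)
    c.n=="top" and c.save("pics/dr.png",(235,85,370,270),3)
E
```

```text
[ 274  191   69   68 4594] [308.40792338 224.83239007]
bat ((576.6356811523438, 20.42523956298828), (219.5593719482422, 217.051025390625), 88.90238189697266) [575.3396    19.318977]
stop 245 [914.76402738  32.62923879] -1.5070904560280285 [906.31490383 -85.7712267 ] [923.08592379 149.8692281 ]
[[(0.77, [802, 27, -2], [305, 157])], [(0.88, [801, 29, 10], [305, 156])], [(0.56, [579, 19, 12], [308, 224])]]
[[(0.61, [799, 25, 2], [295, 262])], [(0.83, [801, 31, 13], [296, 260])], [(0.94, [577, 21, 8], [335, 227])]]
```

View pics/dr.png

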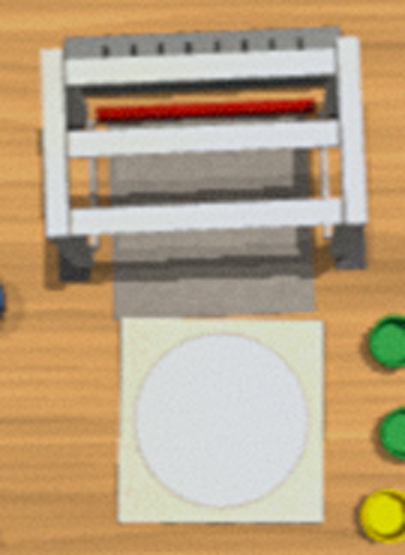

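The bay is at about (801,30), yaw about +1.5°; the bat at (577,20) is nearly aligned and 224 mm short. I'll stand the cups at bat-top points (625,-32), (625,70) and (540,20).

```bash
python3 -m pendant '[[[21,51,0,0,45],[21,51,0,0,45],[21,52,0,0,45],[21,52,0,0,45],[21,52,0,0,45],[21,52,0,0,45],[22,51,0,0,45],[0,0,-30,0,45]]]';  python3 -m pendant '[[[0,0,-40,0,45],[0,0,-20,0,45],[0,0,0,0,45],[0,0,-8,0,45],[0,0,-6,0,45],[0,0,0,0,45]]]'
```

```text
time_s: 8.18
eef_pos: [0.6258, -0.0257, 0.1037]
eef_rot: [0.003, 0.377, 0.926, 0.001]
wrist_force: [-0.6, -0.7, -2.3]
opening: 0.615
time_s: 8.93
eef_pos: [0.6233, -0.0297, 0.0284]
eef_rot: [0.001, 0.379, 0.925, 0.0]
wrist_force: [-0.4, 0.2, 2.6]
opening: 0.619
```

```bash
python3 -m pendant '[[[0,0,0,0,60],[0,0,0,0,68],[0,0,0,0,72],[0,0,0,0,78],[0,0,20,0,78],[0,0,40,0,80],[0,0,50,0,80],[0,0,0,0,85]]]';  python3 -m pendant '[[[-25,-44,0,0,85],[-25,-44,0,0,85],[-25,-44,0,0,85],[-25,-45,0,0,85],[-26,-45,0,0,85],[-26,-45,0,0,85],[0,0,0,0,85]]]'
python3 - <<'E'
from h import *
s=Cam("scene"); print(s.rec("cup2_mid"),s.tip("cup2_mid")); print(s.tip("cup4_mid"))
c=Cam("top"); print(c.tip("cup2_mid"),c.tip("cup4_mid"),c.tip("cup1_mid"))
i=np.hstack([cv2.resize(c.img[195:280,270:465],None,fx=2.5,fy=2.5),cv2.resize(s.img[150:235,240:360],None,fx=2.5,fy=2.5)])
cv2.imwrite("pics/d1.png",i[...,::-1])
E
```

```text
time_s: 9.93
eef_pos: [0.6264, -0.0302, 0.1444]
eef_rot: [0.006, 0.379, 0.925, 0.001]
wrist_force: [0.1, -0.7, 0.3]
opening: 0.993
time_s: 10.8
eef_pos: [0.4686, -0.2994, 0.1376]
eef_rot: [0.0, 0.381, 0.924, -0.0]
wrist_force: [0.2, 1.0, 0.3]
opening: 0.997
[(0.66, [479, -295, 31], [285, 186])] [(0.63, [515, 361, -4], [432, 256]), (0.47, [473, -299, 25], [286, 186])]
[(0.67, [657, -163, 16], [281, 219]), (0.6, [562, -181, 13], [294, 207]), (0.45, [477, -152, 17], [313, 199])]
[(0.41, [467, -296, 28], [408, 257]), (0.3, [498, 362, 107], [195, 251])] [(0.75, [558, -176, 21], [369, 229]), (0.59, [659, -166, 18], [365, 198]), (0.52, [471, -154, 20], [363, 256]), (0.5, [559, -287, 34], [404, 228])] [(0.49, [456, 535, 0], [151, 264]), (0.34, [498, 362, 105], [195, 251])]
```

View pics/d1.png

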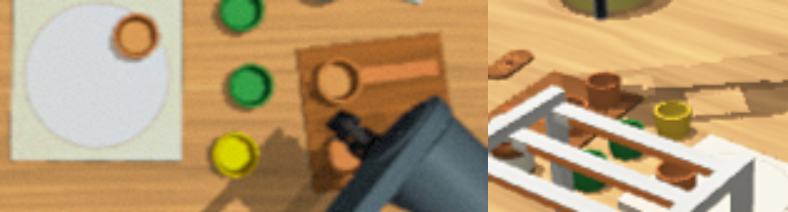

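The first cup stands on the bat (crop (136,37)), and the other two haven't moved. Taking cup B.

```bash
python3 -m pendant '[[[2,2,-45,0,85],[0,0,-35,0,85],[0,0,-25,0,85],[0,0,-15,0,85],[0,0,0,0,85],[0,0,0,0,45],[0,0,0,0,45],[0,0,0,0,45]]]'; python3 -m pendant '[[[0,0,0,0,45],[0,0,0,0,45],[0,0,5,0,45],[0,0,35,0,45],[0,0,40,0,45],[0,0,40,0,45],[0,0,0,0,45]]]'
```

```text
time_s: 12.2
eef_pos: [0.4743, -0.2976, 0.0218]
eef_rot: [0.003, 0.379, 0.925, -0.002]
wrist_force: [-4.4, -0.8, 18.9]
opening: 0.525
time_s: 13.08
eef_pos: [0.4747, -0.2964, 0.1419]
eef_rot: [0.004, 0.379, 0.925, -0.002]
wrist_force: [-0.4, -0.5, 0.2]
opening: 0.529
```

Run:
```python
from h import *
s=Cam("scene")
c=Cam("top")
i=np.hstack([cv2.resize(c.img[195:280,340:465],None,fx=3,fy=3),cv2.resize(s.img[140:225,220:350],None,fx=3,fy=3)])
cv2.imwrite("pics/d2.png",i[...,::-1])
print(s.tip("cup2_mid"),s.rec("cup2_mid"))
```

```text
[(0.59, [473, -298, 25], [286, 186]), (0.35, [577, 19, 8], [334, 227]), (0.25, [461, -534, -4], [248, 176])] [(0.53, [483, -292, 33], [285, 186]), (0.49, [547, -287, 33], [275, 193]), (0.24, [522, 365, 107], [437, 230])]
```

View pics/d2.png

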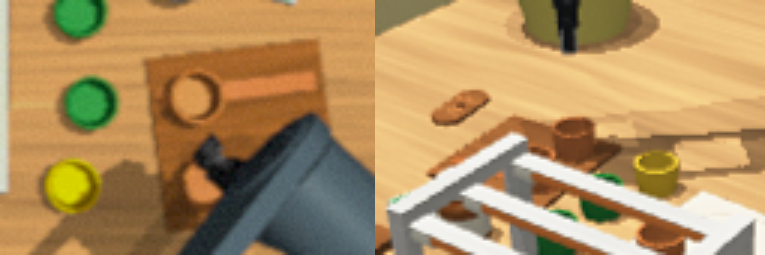

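The hand is empty and cup B is still on the board. I'll move aside and measure it unobstructed.

```bash
python3 -m pendant '[[[0,50,10,0,85],[0,55,0,0,85],[0,55,0,0,85],[0,55,0,0,85],[0,20,0,0,85],[0,0,0,0,85]]]'
python3 - <<'E'
from h import *
c=Cam("top"); hsv=cv2.cvtColor(c.img,cv2.COLOR_RGB2HSV)
cv2.imwrite("pics/d3.png",cv2.resize(c.img[195:280,260:465],None,fx=3.9,fy=3.9,interpolation=cv2.INTER_CUBIC)[...,::-1])
print(c.tip("cup2_mid"))
s=Cam("scene"); print(s.tip("cup2_mid"),s.tip("cup4_mid"))
E
```

```text
time_s: 14.02
eef_pos: [0.4714, -0.0577, 0.1461]
eef_rot: [-0.001, 0.378, 0.926, 0.0]
wrist_force: [-0.1, 0.3, 0.7]
opening: 0.996
[(0.59, [471, -294, 30], [407, 256]), (0.25, [625, -33, 42], [324, 209])]
[(0.67, [473, -299, 21], [286, 187])] [(0.61, [657, -163, 19], [281, 218]), (0.48, [562, -179, 18], [294, 206]), (0.4, [566, -287, 27], [272, 196])]
```

View pics/d3.png

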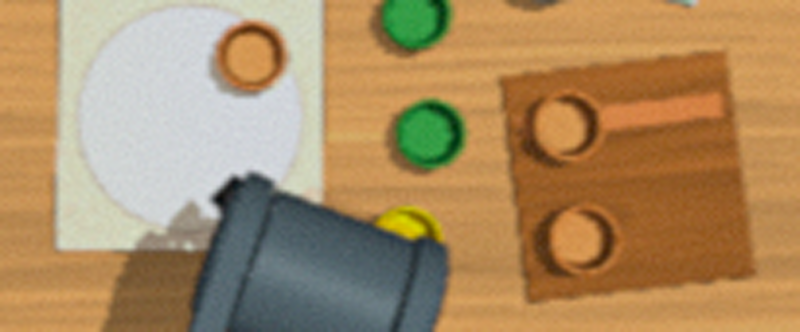

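Cup B is upright and untouched at (409,256), about (471,-296). I'll retry, close slowly, and check before lifting.

```bash
python3 -m pendant '[[[0,-55,0,0,85],[0,-55,0,0,85],[0,-55,0,0,85],[0,-55,0,0,85],[0,-19,-20,0,85],[0,0,-45,0,85],[0,0,-40,0,85],[0,0,0,0,85]]]';python3 -m pendant '[[[0,0,-15,0,85],[0,0,-10,0,85],[0,0,0,0,85]]]';python3 -m pendant '[[[0,0,0,0,66],[0,0,0,0,60],[0,0,0,0,58]]]';python3 -m pendant '[[[0,0,0,0,55],[0,0,0,0,52],[0,0,0,0,50],[0,0,0,0,50]]]'
python3 - <<'E'
from h import *
s=Cam("scene"); 
i=np.hstack([cv2.resize(s.img[140:225,230:350],None,fx=5,fy=5)])
cv2.imwrite("pics/d4.png",i[...,::-1])
E
```

```text
time_s: 15.28
eef_pos: [0.4695, -0.2971, 0.0389]
eef_rot: [-0.004, 0.38, 0.925, 0.001]
wrist_force: [-0.4, 0.2, 0.2]
opening: 0.996
time_s: 15.65
eef_pos: [0.4723, -0.2983, 0.0172]
eef_rot: [-0.0, 0.379, 0.925, 0.0]
wrist_force: [-0.7, -0.2, 0.3]
opening: 0.995
time_s: 16.02
eef_pos: [0.4727, -0.2988, 0.018]
eef_rot: [0.0, 0.379, 0.925, -0.0]
wrist_force: [-0.1, 0.8, 2.2]
opening: 0.681
time_s: 16.52
eef_pos: [0.4728, -0.2989, 0.0193]
eef_rot: [0.0, 0.379, 0.925, -0.0]
wrist_force: [-4.2, 3.1, 13.9]
opening: 0.613
```

View pics/d4.png

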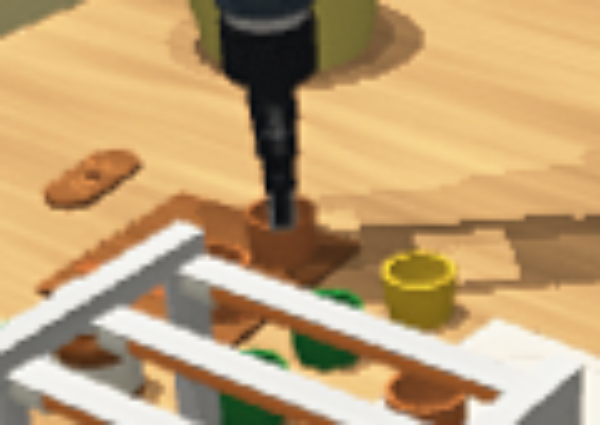

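```bash
python3 -m pendant '[[[0,0,4,0,48],[0,0,6,0,48],[0,0,10,0,48],[0,0,0,0,48]]]';python3 -m pendant '[[[0,0,30,0,47],[0,0,40,0,46],[0,0,25,0,46],[0,0,0,0,45]]]'
```

```text
time_s: 17.08
eef_pos: [0.473, -0.299, 0.0384]
eef_rot: [0.001, 0.379, 0.925, -0.0]
wrist_force: [0.3, -0.5, -0.1]
opening: 0.563
time_s: 17.58
eef_pos: [0.4736, -0.2996, 0.1345]
eef_rot: [0.002, 0.379, 0.925, -0.001]
wrist_force: [0.0, 0.2, -0.8]
opening: 0.529
```

Run:
```python
from h import *
s=Cam("scene"); print(s.tip("cup2_mid"),s.rec("cup2_mid"))
for v in range(150,200,6): print(v,[tuple(s.img[v,u]) for u in (270,278,286,294)])
c=Cam("top"); print(c.tip("cup2_mid"))
```

```text
[(0.43, [475, -303, 24], [285, 186]), (0.15, [704, 282, -4], [382, 279])] [(0.57, [482, -291, 30], [285, 187])]
150 [(np.uint8(113), np.uint8(85), np.uint8(53)), (np.uint8(126), np.uint8(116), np.uint8(56)), (np.uint8(35), np.uint8(34), np.uint8(29)), (np.uint8(122), np.uint8(112), np.uint8(54))]
156 [(np.uint8(223), np.uint8(174), np.uint8(113)), (np.uint8(221), np.uint8(171), np.uint8(111)), (np.uint8(67), np.uint8(62), np.uint8(57)), (np.uint8(152), np.uint8(114), np.uint8(73))]
162 [(np.uint8(234), np.uint8(188), np.uint8(124)), (np.uint8(242), np.uint8(203), np.uint8(136)), (np.uint8(233), np.uint8(187), np.uint8(125)), (np.uint8(241), np.uint8(202), np.uint8(135))]
168 [(np.uint8(239), np.uint8(195), np.uint8(130)), (np.uint8(233), np.uint8(188), np.uint8(123)), (np.uint8(236), np.uint8(193), np.uint8(128)), (np.uint8(242), np.uint8(203), np.uint8(136))]
174 [(np.uint8(244), np.uint8(209), np.uint8(138)), (np.uint8(236), np.uint8(193), np.uint8(127)), (np.uint8(235), np.uint8(191), np.uint8(125)), (np.uint8(237), np.uint8(196), np.uint8(130))]
180 [(np.uint8(142), np.uint8(84), np.uint8(44)), (np.uint8(212), np.uint8(163), np.uint8(105)), (np.uint8(110), np.uint8(61), np.uint8(31)), (np.uint8(220), np.uint8(172), np.uint8(113))]
186 [(np.uint8(178), np.uint8(173), np.uint8(165)), (np.uint8(155), np.uint8(95), np.uint8(50)), (np.uint8(106), np.uint8(60), np.uint8(31)), (np.uint8(116), np.uint8(77), np.uint8(44))]
192 [(np.uint8(249), np.uint8(249), np.uint8(247)), (np.uint8(184), np.uint8(108), np.uint8(56)), (np.uint8(107), np.uint8(61), np.uint8(32)), (np.uint8(108), np.uint8(66), np.uint8(35))]
198 [(np.uint8(140), np.uint8(138), np.uint8(127)), (np.uint8(240), np.uint8(241), np.uint8(237)), (np.uint8(242), np.uint8(242), np.uint8(238)), (np.uint8(33), np.uint8(142), np.uint8(57))]
[(0.47, [471, -298, 31], [408, 256]), (0.34, [694, -378, 0], [429, 187])]
```

Both attempts slipped, probably because the pads sat near the rim. When part-open they stand farther back than the TCP. I'll grip about 10 mm lower.

```bash
python3 -m pendant '[[[0,0,0,0,85],[0,0,-5,0,85],[-2,2,-40,0,85],[0,0,-40,0,85],[0,0,-30,0,85],[0,0,-11,0,85],[0,0,0,0,85]]]';python3 -m pendant '[[[0,0,0,0,60],[0,0,0,0,55],[0,0,0,0,50],[0,0,0,0,45],[0,0,0,0,40]]]';python3 -m pendant '[[[0,0,0,0,40],[0,0,4,0,40],[0,0,6,0,40],[0,0,20,0,40],[0,0,0,0,40]]]'
```

```text
time_s: 18.7
eef_pos: [0.4701, -0.2961, 0.0058]
eef_rot: [-0.001, 0.379, 0.925, 0.0]
wrist_force: [-0.6, -0.1, 0.2]
opening: 0.998
time_s: 19.32
eef_pos: [0.4713, -0.2973, 0.0086]
eef_rot: [0.001, 0.379, 0.925, -0.001]
wrist_force: [-2.0, 2.4, 9.7]
opening: 0.652
time_s: 19.95
eef_pos: [0.4716, -0.2975, 0.0381]
eef_rot: [0.002, 0.379, 0.925, -0.001]
wrist_force: [-0.0, 0.2, -1.9]
opening: 0.651
```

It holds now (55.6 mm). Lifting and placing at (625,70).

```bash
python3 -m pendant '[[[0,0,40,0,40],[0,0,50,0,40],[22,52,5,0,40],[22,52,5,0,40],[22,52,0,0,40],[22,53,0,0,40],[22,53,0,0,40],[22,53,0,0,40]]]';python3 -m pendant '[[[21,52,0,0,40],[0,0,-30,0,40],[0,0,-40,0,40],[0,0,-30,0,40],[0,0,0,0,40]]]'
```

```text
time_s: 20.95
eef_pos: [0.6026, 0.0204, 0.1356]
eef_rot: [-0.0, 0.379, 0.925, -0.0]
wrist_force: [0.7, 0.2, -0.9]
opening: 0.651
time_s: 21.58
eef_pos: [0.6203, 0.0709, 0.0326]
eef_rot: [-0.003, 0.379, 0.925, -0.001]
wrist_force: [-0.3, 0.3, -0.8]
opening: 0.653
```

```bash
python3 -m pendant '[[[2,0,-7,0,40],[0,0,-5,0,40],[0,0,-2,0,40],[0,0,0,0,40]]]'
```

```text
time_s: 22.08
eef_pos: [0.6256, 0.0705, 0.0227]
eef_rot: [0.0, 0.379, 0.925, 0.0]
wrist_force: [-0.6, -0.0, -0.2]
opening: 0.651
```

```bash
python3 -m pendant '[[[0,0,-2,0,40],[0,0,-2,0,40],[0,0,0,0,40],[0,0,0,0,60],[0,0,0,0,68],[0,0,0,0,74],[0,0,0,0,80],[0,0,10,0,80]]]';  python3 -m pendant '[[[0,0,50,0,80],[0,0,50,0,82],[-10,-59,0,0,85],[-10,-59,0,0,85],[-11,-60,0,0,85],[-11,-60,0,0,85],[-11,-60,0,0,85],[-10,-60,0,0,85]]]'; python3 -m pendant '[[[0,0,0,0,85],[0,0,0,0,85]]]'
python3 - <<'E'
from h import *
s=Cam("scene"); print(s.tip("cup4_mid"))
c=Cam("top"); print(c.tip("cup4_mid"))
i=np.hstack([cv2.resize(c.img[185:270,260:465],None,fx=2.4,fy=2.4),cv2.resize(s.img[150:235,240:360],None,fx=2.4,fy=2.4)])
cv2.imwrite("pics/e1.png",i[...,::-1])
E
```

```text
time_s: 23.08
eef_pos: [0.6245, 0.0706, 0.0277]
eef_rot: [-0.001, 0.379, 0.925, -0.0]
wrist_force: [0.2, 0.0, 0.9]
opening: 0.934
time_s: 24.08
eef_pos: [0.562, -0.2894, 0.1294]
eef_rot: [0.001, 0.379, 0.925, -0.0]
wrist_force: [1.2, 0.3, -0.7]
opening: 0.995
time_s: 24.32
eef_pos: [0.5623, -0.2873, 0.1286]
eef_rot: [0.0, 0.379, 0.925, 0.0]
wrist_force: [-0.3, -0.8, 0.9]
opening: 0.993
[(0.71, [479, -150, 21], [314, 199]), (0.63, [563, -179, 15], [294, 207]), (0.63, [657, -165, 17], [280, 219]), (0.38, [497, 365, 110], [440, 225]), (0.37, [566, -290, 24], [272, 197])]
[(0.67, [559, -292, 31], [405, 228]), (0.65, [660, -167, 18], [365, 198]), (0.53, [557, -179, 22], [370, 229]), (0.51, [701, -280, 1], [399, 185])]
```

View pics/e1.png

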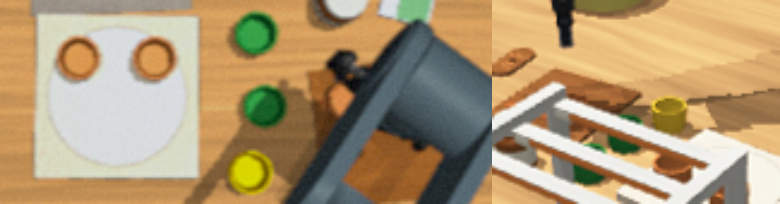

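Both placed cups are upright on the bat (crop (78,58) and (155,58)). Cup A is still on the board at about (562,-289).

```bash
python3 -m pendant '[[[0,-2,-40,0,85],[0,0,-40,0,85],[0,0,-30,0,85],[0,0,-11,0,85],[0,0,0,0,85]]]';python3 -m pendant '[[[0,0,0,0,60],[0,0,0,0,55],[0,0,0,0,50],[0,0,0,0,45],[0,0,0,0,40]]]';python3 -m pendant '[[[0,0,0,0,40],[0,0,4,0,40],[0,0,6,0,40],[0,0,20,0,40],[0,0,40,0,40],[0,0,40,0,40],[0,0,20,0,40],[0,0,0,0,40]]]'
```

```text
time_s: 25.15
eef_pos: [0.5625, -0.2886, 0.0071]
eef_rot: [-0.0, 0.379, 0.926, 0.0]
wrist_force: [-0.6, 1.0, 0.5]
opening: 0.997
time_s: 25.78
eef_pos: [0.5638, -0.2902, 0.0097]
eef_rot: [0.002, 0.379, 0.925, -0.0]
wrist_force: [-0.8, 2.0, 6.2]
opening: 0.636
time_s: 26.78
eef_pos: [0.5634, -0.2902, 0.1395]
eef_rot: [0.002, 0.379, 0.925, -0.001]
wrist_force: [-0.7, 0.8, -1.7]
opening: 0.639
```

```bash
python3 -m pendant '[[[-4,52,0,0,40],[-4,52,0,0,40],[-4,52,0,0,40],[-4,52,0,0,40],[-4,51,0,0,40],[-4,51,0,0,40],[0,0,-30,0,40],[0,0,-40,0,40]]]';python3 -m pendant '[[[0,0,-30,0,40],[0,0,-10,0,40],[0,0,-4,0,40],[0,0,0,0,40]]]'
```

```text
time_s: 27.78
eef_pos: [0.5379, 0.0217, 0.0657]
eef_rot: [-0.0, 0.378, 0.926, -0.0]
wrist_force: [0.5, -0.6, -1.0]
opening: 0.636
time_s: 28.28
eef_pos: [0.5389, 0.0204, 0.0238]
eef_rot: [0.0, 0.379, 0.925, 0.0]
wrist_force: [-0.4, -0.6, -1.4]
opening: 0.637
```

```bash
python3 -m pendant '[[[0,0,-2,0,40],[0,0,-2,0,40],[0,0,0,0,40],[0,0,0,0,60],[0,0,0,0,68],[0,0,0,0,74],[0,0,0,0,80],[0,0,10,0,80]]]';  python3 -m pendant '[[[0,0,50,0,80],[0,0,50,0,82],[-20,0,0,9,85],[-20,0,0,9,85],[-20,0,0,9,85],[-20,0,0,9,85],[-20,0,0,10,85],[0,0,0,0,85]]]'
python3 - <<'E'
from h import *
s=Cam("scene"); 
c=Cam("top"); 
i=np.hstack([cv2.resize(c.img[180:290,240:390],None,fx=2.7,fy=2.7),cv2.resize(s.img[160:270,260:410],None,fx=2.7,fy=2.7)])
cv2.imwrite("pics/e2.png",i[...,::-1])
E
```

```text
time_s: 29.28
eef_pos: [0.5375, 0.0207, 0.0289]
eef_rot: [-0.001, 0.379, 0.925, -0.0]
wrist_force: [0.1, 0.2, -0.3]
opening: 0.936
time_s: 30.28
eef_pos: [0.4377, 0.0207, 0.1298]
eef_rot: [0.0, -0.012, 1.0, -0.0]
wrist_force: [0.5, -0.2, -0.5]
opening: 1.0
```

View pics/e2.png

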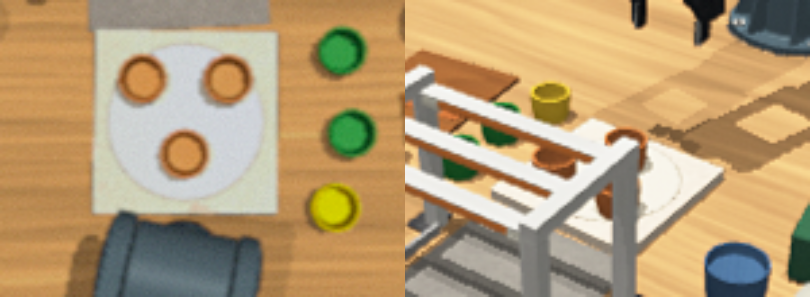

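All three cups stand on the bat. Now lowering in front of its edge.

```bash
python3 -m pendant '[[[0,0,-50,0,85],[0,0,-50,0,85],[0,0,-25,0,85],[0,0,-8,0,85],[0,0,0,0,85]]]';  python3 -m pendant '[[[5,0,0,0,85],[5,0,0,0,85],[4,0,0,0,85],[3,0,0,0,85],[3,0,0,0,85],[3,0,0,0,85],[0,0,0,0,85]]]'
```

```text
time_s: 31.0
eef_pos: [0.439, 0.0205, -0.0035]
eef_rot: [0.0, -0.012, 1.0, -0.0]
wrist_force: [0.4, -0.7, 0.0]
opening: 0.992
time_s: 31.88
eef_pos: [0.4616, 0.0206, -0.0037]
eef_rot: [0.0, -0.013, 1.0, -0.0]
wrist_force: [-0.2, -1.2, 0.4]
opening: 0.995
```

```bash
python3 -m pendant '[[[3,0,0,0,85],[3,0,0,0,85],[4,0,0,0,85],[5,0,0,0,85],[6,0,0,0,85],[6,0,0,0,85],[6,0,0,0,85],[6,0,0,0,85]]]';  python3 -m pendant '[[[6,0,0,0,85],[6,0,0,0,85],[6,0,0,0,85],[6,0,0,0,85],[6,0,0,0,85],[4,0,0,0,85],[3,0,0,0,85],[0,0,0,0,85]]]'
python3 - <<'E'
from h import *
c=Cam("top"); hsv=cv2.cvtColor(c.img,cv2.COLOR_RGB2HSV); H,S,V=cv2.split(hsv)
cv2.imwrite("pics/f1.png",cv2.resize(c.img[90:270,230:390],None,fx=3,fy=3)[...,::-1])
print(c.tip("bat_mid"))
E
```

```text
time_s: 32.88
eef_pos: [0.5008, 0.0206, -0.0037]
eef_rot: [-0.0, -0.013, 1.0, 0.0]
wrist_force: [-0.5, -0.3, 0.1]
opening: 0.994
time_s: 33.88
eef_pos: [0.5375, 0.0206, -0.0037]
eef_rot: [-0.0, -0.013, 1.0, -0.0]
wrist_force: [-0.7, -0.7, -1.0]
opening: 0.995
[(0.79, [580, 18, 8], [309, 223])]
```

View pics/f1.png

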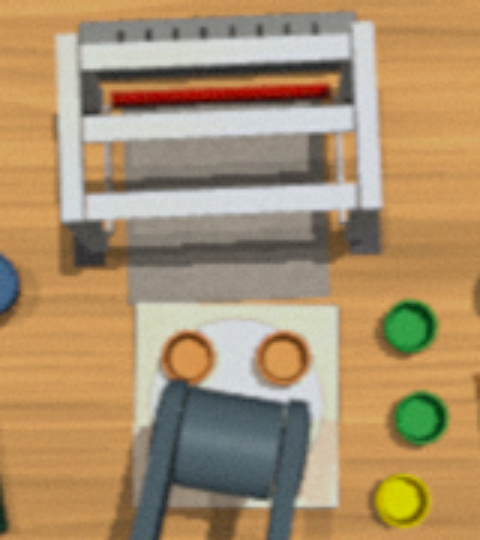

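The picture shows the bat hasn't moved. The open fingers passed over it, straddling the near cup with no contact force. I'll go straight up, back off, and push with the fingers nearly shut, since then the tips sit at TCP height.

```bash
python3 -m pendant '[[[0,0,30,0,85],[0,0,50,0,85],[0,0,50,0,85],[-50,0,0,0,60],[-50,0,0,0,35],[0,0,-20,0,35],[0,0,-50,0,35],[0,0,0,0,35]]]';python3 -m pendant '[[[0,0,-40,0,35],[0,0,-10,0,35],[0,0,0,0,35]]]'
python3 - <<'E'
from h import *
s=Cam("scene"); c=Cam("top"); 
i=np.hstack([cv2.resize(c.img[180:290,240:390],None,fx=2.7,fy=2.7),cv2.resize(s.img[160:270,260:410],None,fx=2.7,fy=2.7)])
cv2.imwrite("pics/e3.png",i[...,::-1])
E
```

```text
time_s: 34.98
eef_pos: [0.4336, 0.0214, 0.0536]
eef_rot: [-0.004, -0.013, 1.0, 0.001]
wrist_force: [-0.2, -0.2, 0.3]
opening: 0.412
time_s: 35.35
eef_pos: [0.4375, 0.0206, 0.0069]
eef_rot: [-0.0, -0.013, 1.0, 0.0]
wrist_force: [0.5, 0.3, 0.6]
opening: 0.413
```

View pics/e3.png

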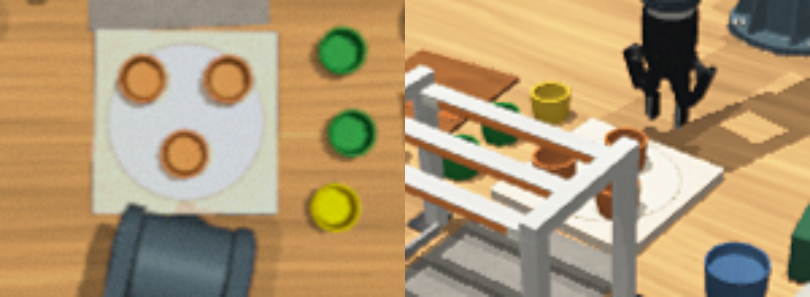

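That view shows cups and bat undisturbed. I've used 15 pictures, so from here I work by force readings and numbers.

```bash
python3 -m pendant '[[[0,0,-3,0,35],[0,0,-3,0,35],[0,0,0,0,35]]]';  python3 -m pendant '[[[5,0,0,0,35],[4,0,0,0,35],[3,0,0,0,35],[3,0,0,0,35],[2,0,0,0,35],[2,0,0,0,35],[2,0,0,0,35],[0,0,0,0,35]]]'; python3 -m pendant '[[[3,0,0,0,35],[3,0,0,0,35],[4,0,0,0,35],[4,0,0,0,35]]]'
```

```text
time_s: 35.83
eef_pos: [0.4372, 0.0206, 0.0002]
eef_rot: [-0.0, -0.013, 1.0, 0.0]
wrist_force: [-1.3, 0.4, -0.4]
opening: 0.415
time_s: 36.83
eef_pos: [0.4585, 0.0206, 0.0003]
eef_rot: [0.0, -0.013, 1.0, -0.0]
wrist_force: [0.1, -0.3, -0.3]
opening: 0.409
time_s: 37.33
eef_pos: [0.4727, 0.0206, 0.0003]
eef_rot: [0.0, -0.013, 1.0, -0.0]
wrist_force: [-0.2, -0.5, -0.2]
opening: 0.404
```

```bash
cat >> h.py <<'E'
def bat(c):
    hsv=cv2.cvtColor(c.img,cv2.COLOR_RGB2HSV); H,S,V=cv2.split(hsv)
    # rim colour: creamy white vs inner disc; left/right edges + rear-corner rows visible
    m=((S<70)&(V>185))
    out={}
    return m
E
python3 - <<'E'
from h import *
c=Cam("top"); m=bat(c)
for u in (279,284,333,338):
    r=np.where(m[150:275,u])[0]+150; print(u,r.min(),r.max(),[(c.ray(u,v,.018)[:2]*1000).round(1).tolist() for v in (r.min(),r.max())])
print(c.tip("bat_mid"),Cam("scene").tip("bat_mid"))
g=c.px([.456,.0206,.018]);print(g)
E
```

```text
279 154 251 [[807.9, 112.1], [492.4, 115.2]]
284 154 244 [[807.7, 95.8], [514.6, 98.9]]
333 152 249 [[811.9, -64.4], [496.1, -58.8]]
338 152 258 [[811.6, -80.8], [467.0, -74.4]]
[(0.71, [577, 15, 9], [310, 224]), (0.56, [700, 382, 3], [197, 189])] [(0.63, [536, 352, 92], [431, 234])]
[308.53669865 261.90845121]
```

Run:
```python
from h import *
s=Cam("scene")
# e3: TCP (437.5,20.6,6.9), tip pixels
for y in(.0,.041):
  for z in(0,.007,.015,.02,.03): print(y,z,(s.px([.4375,y,z])-[260,160])*2.7+[405,0])
s.save("pics/tip.png",(310,170,390,240),1)
# darkest fingers: lowest dark pixels per column now
g=s.img.max(2)
for u in range(325,375,2):
    r=np.where(g[180:225,u]<60)[0]+180
    if len(r): print(u,r.max(),(s.ray(u,r.max(),0)[:2]*1000).round(),end=' ; ')
print(s.px([.4727,.0206,0]),s.px([.4727,.0206,.02]))
```

```text
0.0 0 [651.76486502 135.97262971]
0.0 0.007 [651.88774574 131.77837481]
0.0 0.015 [652.02891069 126.96002925]
0.0 0.02 [652.11753686 123.93497593]
0.0 0.03 [652.29571519 117.85326271]
0.041 0 [676.45878917 145.1003768 ]
0.041 0.007 [676.64393974 140.8700217 ]
0.041 0.015 [676.85665545 136.009853  ]
0.041 0.02 [676.99021101 132.95835031]
0.041 0.03 [677.25873718 126.82301381]
337 190 [ 340. -135.] ; 339 196 [ 376. -100.] ; 341 197 [377. -89.] ; 343 199 [386. -74.] ; 345 200 [388. -63.] ; 347 207 [427. -27.] ; 349 194 [339. -76.] ; 351 193 [327. -74.] ; 353 197 [349. -50.] ; 355 204 [390. -14.] ; 357 212 [435.  24.] ; 359 210 [419.  22.] ; 361 203 [370.   1.] ; 363 202 [359.   4.] ; 365 200 [342.   2.] ; 367 195 [303. -12.] ; 369 191 [270. -22.] ; [350.86423105 216.19214816] [350.99411861 211.67162493]
```

The tips sit about 20 mm above the TCP at this opening, so they passed over the bat again. I'll back off and lower until the fingertips feel the table.

```bash
python3 -m pendant '[[[-15,0,0,0,35],[-15,0,0,0,25],[-7,0,0,0,20],[0,0,0,0,20],[0,0,-3,0,20],[0,0,0,0,20]]]'; for i in 1; do :; done; python3 -m pendant '[[[0,0,-3,0,20],[0,0,0,0,20]]]'; python3 -m pendant '[[[0,0,-3,0,20],[0,0,0,0,20]]]'
```

```text
time_s: 38.33
eef_pos: [0.4356, 0.0205, -0.0029]
eef_rot: [-0.0, -0.013, 1.0, 0.0]
wrist_force: [-0.2, -0.1, 0.3]
opening: 0.229
time_s: 38.58
eef_pos: [0.4352, 0.0207, -0.0061]
eef_rot: [-0.0, -0.013, 1.0, 0.0]
wrist_force: [0.8, 0.7, -0.3]
opening: 0.234
time_s: 38.83
eef_pos: [0.4351, 0.0207, -0.009]
eef_rot: [-0.0, -0.013, 1.0, 0.0]
wrist_force: [0.4, 0.1, -0.6]
opening: 0.233
```

```bash
python3 -m pendant '[[[0,0,-2,0,20],[0,0,0,0,20]]]'; python3 -m pendant '[[[0,0,-2,0,20],[0,0,0,0,20]]]';  python3 - <<'E'
from h import *
s=Cam("scene"); g=s.img.max(2)
for u in range(331,371,2):
    r=np.where(g[180:230,u]<60)[0]+180
    if len(r): print(u,r.max(),end=' ; ')
for y in(.0,.0205,.041):
  for z in(0,.015,.03): print(y,z,s.px([.435,y,z]))
c=s; s.save("pics/g.png",(300,150,400,240),4)
E
```

```text
time_s: 39.08
eef_pos: [0.4352, 0.0206, -0.0108]
eef_rot: [-0.0, -0.013, 1.0, 0.0]
wrist_force: [0.5, 0.4, 0.2]
opening: 0.236
time_s: 39.33
eef_pos: [0.4352, 0.0206, -0.0128]
eef_rot: [-0.0, -0.013, 1.0, 0.0]
wrist_force: [-0.0, -0.1, 0.2]
opening: 0.24
343 189 ; 345 193 ; 347 197 ; 349 197 ; 351 206 ; 353 209 ; 355 206 ; 357 193 ; 359 203 ; 361 209 ; 363 203 ; 365 201 ; 367 200 ; 369 198 ; 0.0 0 [351.75269122 210.07467147]
0.0 0.015 [351.85223676 206.73891428]
0.0 0.03 [351.9528212 203.3683433]
0.0205 0 [356.29145049 211.74947347]
0.0205 0.015 [356.41541133 208.39933674]
0.0205 0.03 [356.54067491 205.01399241]
0.041 0 [360.89327158 213.44754528]
0.041 0.015 [361.04232068 210.08295067]
0.041 0.03 [361.19294717 206.68274825]
```

```bash
python3 -m pendant '[[[0,0,-2,0,20],[0,0,0,0,20]]]'; python3 -m pendant '[[[0,0,-2,0,20],[0,0,0,0,20]]]'; python3 -m pendant '[[[6,0,0,0,20],[5,0,0,0,20],[4,0,0,0,20],[3,0,0,0,20],[3,0,0,0,20],[3,0,0,0,20],[3,0,0,0,20]]]';python3 -m pendant '[[[3,0,0,0,20],[3,0,0,0,20],[3,0,0,0,20]]]'
```

```text
time_s: 39.62
eef_pos: [0.4352, 0.0206, -0.0149]
eef_rot: [-0.0, -0.013, 1.0, 0.0]
wrist_force: [1.1, -0.3, 0.6]
opening: 0.234
time_s: 39.88
eef_pos: [0.4352, 0.0206, -0.0169]
eef_rot: [-0.0, -0.013, 1.0, 0.0]
wrist_force: [-0.2, -0.2, -0.7]
opening: 0.233
time_s: 40.75
eef_pos: [0.4587, 0.021, -0.0176]
eef_rot: [-0.004, -0.013, 1.0, 0.0]
wrist_force: [-10.9, -0.4, 9.2]
opening: 0.234
time_s: 41.12
eef_pos: [0.4677, 0.0211, -0.0175]
eef_rot: [-0.004, -0.013, 1.0, 0.0]
wrist_force: [-11.0, -0.2, 9.0]
opening: 0.231
```

```bash
cat >> h.py <<'E'
def edges(c):
    m=bat(c); o=[]
    for u in (279,281,335,337,339):
        r=np.where(m[205:275,u])[0]+205
        if len(r): o.append((u,int(r.max()),(c.ray(u,r.max()+.5,.018)[:2]*1000).round(1).tolist()))
    return o
def cups(c):
    H,S,V=cv2.split(cv2.cvtColor(c.img,cv2.COLOR_RGB2HSV))
    m=((H>7)&(H<19)&(S>130)&(V>120)).astype(np.uint8); m[:, :255]=0; m[:,352:]=0; m[:95]=0; m[250:]=0
    return m
E
python3 - <<'E'
from h import *
c=Cam("top"); print(edges(c)); print(c.tip("bat_mid"),Cam("scene").tip("bat_mid"))
m=cups(c); hsv=cv2.cvtColor(c.img,cv2.COLOR_RGB2HSV)
print(hsv[209,324],hsv[205,324], hsv[208,293],hsv[237,309],hsv[262,320],hsv[215,380])
E
```

```text
[(279, 251, [490.8, 115.3]), (281, 251, [490.7, 108.8]), (335, 254, [478.4, -64.9]), (337, 254, [478.3, -71.4]), (339, 254, [478.2, -77.8])]
[(0.59, [588, 19, 11], [309, 221])] [(0.64, [591, 18, 10], [332, 229]), (0.51, [638, -29, 34], [313, 225]), (0.46, [801, 29, -2], [296, 264])]
[ 16 158 214] [ 16 158 212] [ 15 163 214] [ 16 158 214] [ 97  63 110] [ 17 144 214]
```

The bat is moving: front edge at 478, force 11 N. Pushing on with a slight drift in y.

```bash
python3 -m pendant '[[[4,0,0,0,20],[5,0,0,0,20],[6,0.2,0,0,20],[6,0.2,0,0,20],[6,0.2,0,0,20],[6,0.2,0,0,20],[6,0.2,0,0,20],[6,0.2,0,0,20]]]'; python3 -m pendant '[[[6,0.2,0,0,20],[6,0.2,0,0,20],[6,0.2,0,0,20],[6,0.2,0,0,20],[6,0.2,0,0,20],[6,0.2,0,0,20],[6,0.2,0,0,20],[3,0.2,0,0,20]]]'
python3 - <<'E'
from h import *
c=Cam("top"); print(c.tip("bat_mid")); s=Cam("scene");print(s.tip("bat_mid"),s.rec("bat_mid"))
m=bat(c)
for v in (180,190,200,210,220,230): 
    r=np.where(m[v,262:352])[0]+262; print(v,r.min(),r.max(),(c.ray(r.min()-.5,v,.018)[:2]*1000).round(),(c.ray(r.max()+.5,v,.018)[:2]*1000).round())
E
```

```text
time_s: 42.32
eef_pos: [0.5131, 0.0222, -0.0176]
eef_rot: [-0.004, -0.013, 1.0, 0.0]
wrist_force: [-8.3, -0.5, 6.2]
opening: 0.238
time_s: 43.32
eef_pos: [0.5588, 0.0237, -0.0176]
eef_rot: [-0.003, -0.013, 1.0, 0.0]
wrist_force: [-8.2, -0.2, 5.8]
opening: 0.233
[(0.76, [683, 26, 9], [306, 192])]
[(0.58, [681, 28, 11], [319, 242]), (0.29, [497, 365, 108], [440, 226])] [(0.8, [752, 92, 19], [321, 258])]
180 272 337 [723. 137.] [720. -77.]
190 272 338 [690. 138.] [687. -80.]
200 273 339 [657. 135.] [654. -83.]
210 272 339 [625. 138.] [622. -82.]
220 273 339 [593. 135.] [589. -82.]Traceback (most recent call last):
  File "<stdin>", line 5, in <module>
    return umr_minimum(a, axis, None, out, keepdims, initial, where)
ValueError: zero-size array to reduction operation minimum which has no identity
```

The bat is at about (682,27), aligned with the bay. Continuing until it meets the stop.

```bash
python3 -m pendant '[[[6,0.2,0,0,20],[6,0.2,0,0,20],[6,0.2,0,0,20],[6,0.2,0,0,20],[6,0.2,0,0,20],[6,0.2,0,0,20],[6,0.2,0,0,20],[6,0.2,0,0,20]]]'; python3 -m pendant '[[[6,0.2,0,0,20],[6,0.2,0,0,20],[6,0.2,0,0,20],[6,0.2,0,0,20],[6,0.2,0,0,20],[6,0.2,0,0,20],[6,0.2,0,0,20],[5,0.2,0,0,20]]]'; python3 -m pendant '[[[3,0,0,0,20],[3,0,0,0,20],[2,0,0,0,20]]]'; python3 -m pendant '[[[2,0,0,0,20],[2,0,0,0,20]]]';python3 - <<'E'
from h import *
c=Cam("top"); print(c.tip("bat_mid")); s=Cam("scene");print(s.tip("bat_mid"))
E
```

```text
time_s: 44.58
eef_pos: [0.6064, 0.0254, -0.0177]
eef_rot: [-0.003, -0.013, 1.0, 0.0]
wrist_force: [-8.1, -0.2, 4.8]
opening: 0.239
time_s: 45.58
eef_pos: [0.6536, 0.0269, -0.0177]
eef_rot: [-0.003, -0.013, 1.0, 0.0]
wrist_force: [-8.7, 0.3, 6.0]
opening: 0.237
time_s: 45.95
eef_pos: [0.6615, 0.0269, -0.0177]
eef_rot: [-0.003, -0.013, 1.0, 0.0]
wrist_force: [-8.3, -0.9, 5.7]
opening: 0.232
time_s: 46.2
eef_pos: [0.6654, 0.0269, -0.0177]
eef_rot: [-0.003, -0.013, 1.0, 0.0]
wrist_force: [-8.6, -0.5, 4.5]
opening: 0.237
[(0.56, [788, 25, 8], [306, 160])]
[(0.7, [786, 32, 11], [300, 259]), (0.65, [698, -283, -2], [249, 218])]
```

```bash
python3 -m pendant '[[[2,0,0,0,20],[2,0,0,0,20],[2,0,0,0,20]]]'; python3 -m pendant '[[[2,0,0,0,20],[2,0,0,0,20]]]'; python3 -m pendant '[[[1.5,0,0,0,20],[1.5,0,0,0,20]]]'
```

```text
time_s: 46.78
eef_pos: [0.6714, 0.027, -0.0177]
eef_rot: [-0.003, -0.013, 1.0, 0.0]
wrist_force: [-8.7, -0.1, 5.1]
opening: 0.235
time_s: 47.02
eef_pos: [0.6754, 0.027, -0.0177]
eef_rot: [-0.003, -0.013, 1.0, 0.0]
wrist_force: [-8.9, -0.2, 4.9]
opening: 0.237
time_s: 47.28
eef_pos: [0.6784, 0.0269, -0.0177]
eef_rot: [-0.003, -0.013, 1.0, 0.0]
wrist_force: [-8.4, 0.9, 5.5]
opening: 0.231
```

```bash
python3 -m pendant '[[[1.5,0,0,0,20],[1.5,0,0,0,20]]]'; python3 -m pendant '[[[1.5,0,0,0,20],[1,0,0,0,20]]]'; python3 -m pendant '[[[1,0,0,0,20],[1,0,0,0,20]]]'
```

```text
time_s: 47.52
eef_pos: [0.6798, 0.027, -0.0178]
eef_rot: [-0.005, -0.013, 1.0, 0.0]
wrist_force: [-17.4, -0.7, 12.9]
opening: 0.233
time_s: 47.78
eef_pos: [0.6797, 0.027, -0.0178]
eef_rot: [-0.008, -0.013, 1.0, 0.0]
wrist_force: [-27.2, -1.2, 20.3]
opening: 0.236
time_s: 48.02
eef_pos: [0.6796, 0.027, -0.0178]
eef_rot: [-0.01, -0.013, 1.0, 0.0]
wrist_force: [-34.1, -1.9, 25.7]
opening: 0.232
```

It has met the stop: TCP at 0.680 as predicted, force rising to 34 N. Backing off and measuring the dial.

```bash
python3 -m pendant '[[[-5,0,0,0,20],[-30,0,0,0,20],[-40,0,20,0,20],[-20,0,50,0,20],[0,0,60,0,20],[0,0,60,0,20],[0,0,0,0,20]]]'
python3 - <<'E'
from h import *
H3={"knob_axis":.084}
for n in("top","scene"):
    c=Cam(n); print(n,{t:c.tip(t)[:2] for t in("knob_axis","console","ring_mark","heat_nose","red_tab","blue_tab","bat_mid","cup2_mid")})
c=Cam("top"); H,S,V=cv2.split(cv2.cvtColor(c.img,cv2.COLOR_RGB2HSV))
box=np.zeros_like(H,bool); box[225:270,178:222]=True
def cen(m,z,nm):
    p=np.argwhere(m&box); n,l,st,ce=cv2.connectedComponentsWithStats((m&box).astype(np.uint8)); i=1+st[1:,4].argmax(); q=ce[i]
    r=c.ray(q[0],q[1],z)*1000; print(nm,st[i,4],q.round(2),r.round(1)); return r
ring=cen((S<80)&(V>40)&(V<140),.096,"ring")
white=((S<60)&(V>170))
p=np.argwhere((white)&box)[:,::-1]; e=cv2.minEnclosingCircle(p.astype(np.float32)); print("dial",e,c.ray(*e[0],.072)*1000)
b=cen((H>100)&(H<130)&(S>120)&(V>80),.073,"blue"); r=cen(((H<8)|(H>172))&(S>140)&(V>100),.073,"red")
y=cen((H>22)&(H<38)&(S>120)&(V>70),.114,"nose")
k=cen((V<40),.114,"black")
c.save("pics/dial2.png",(170,220,230,275),10)
E
```

```text
time_s: 48.9
eef_pos: [0.5979, 0.0261, 0.1799]
eef_rot: [0.006, -0.013, 1.0, -0.001]
wrist_force: [-0.3, 0.7, -0.2]
opening: 0.23
top {'knob_axis': [(0.76, [514, 357, 85], [199, 246]), (0.56, [696, -377, -2], [428, 187])], 'console': [(0.66, [516, 358, 1], [205, 245]), (0.64, [536, 355, 99], [198, 239])], 'ring_mark': [(0.64, [537, 354, 98], [198, 238])], 'heat_nose': [(0.56, [496, 362, 106], [195, 252])], 'red_tab': [], 'blue_tab': [(0.71, [536, 355, 97], [198, 239])], 'bat_mid': [(0.86, [803, 28, 11], [305, 155])], 'cup2_mid': [(0.78, [847, 85, 39], [287, 141])]}
scene {'knob_axis': [(0.88, [513, 359, 82], [435, 234])], 'console': [(0.85, [511, 360, -4], [432, 256]), (0.64, [765, 30, 33], [303, 249])], 'ring_mark': [(0.65, [534, 351, 90], [431, 235])], 'heat_nose': [(0.47, [495, 362, 111], [440, 224])], 'red_tab': [(0.28, [519, -346, -6], [270, 194])], 'blue_tab': [], 'bat_mid': [(0.77, [803, 36, 11], [297, 262])], 'cup2_mid': [(0.51, [850, 84, 34], [299, 270])]}
ring 286 [198.17 246.59] [512.3 355.2  96. ]
dial ((199.13558959960938, 246.3474578857422), 18.64767837524414) [512.46997552 358.47905151  72.        ]
blue 7 [186.71 240.  ] [532.7 396.8  73. ]
red 6 [206.83 258.  ] [476.2 334.3  73. ]
nose 16 [195.  249.5] [504.2 360.  114. ]
black 19 [197.26 245.84] [515.  353.2 114. ]
```

The bat reads (803,30), which is home. Axis (513,358): nose at 167°, blue tab at 63°, so heat needs 104° clockwise. The mark is at -13° and red at -147°, so the ring needs 134° clockwise. I still need the true fingertip height at a 25 mm opening, so I'll touch the bare table gently.

```bash
python3 -m pendant '[[[-40,0,-40,0,25],[-20,0,-60,0,25],[0,0,-50,0,25],[0,0,-30,0,25],[0,0,-12,0,25],[0,0,0,0,25]]]'; for k in 1; do python3 -m pendant '[[[0,0,-2,0,25],[0,0,-2,0,25]]]'; done; python3 -m pendant '[[[0,0,-2,0,25],[0,0,0,0,25]]]';  python3 -m pendant '[[[0,0,-2,0,25],[0,0,0,0,25]]]'
```

```text
time_s: 50.6
eef_pos: [0.534, 0.0266, -0.0181]
eef_rot: [-0.0, -0.013, 1.0, 0.0]
wrist_force: [-0.2, -0.2, 0.5]
opening: 0.292
time_s: 50.85
eef_pos: [0.5353, 0.0264, -0.0207]
eef_rot: [0.001, -0.013, 1.0, -0.0]
wrist_force: [0.1, -0.2, 0.1]
opening: 0.292
time_s: 51.1
eef_pos: [0.5341, 0.0266, -0.0239]
eef_rot: [0.0, -0.013, 1.0, -0.0]
wrist_force: [0.0, 0.5, 0.3]
opening: 0.294
time_s: 51.35
eef_pos: [0.5342, 0.0266, -0.026]
eef_rot: [0.0, -0.013, 1.0, -0.0]
wrist_force: [0.4, -0.3, 0.0]
opening: 0.295
```

```bash
python3 -m pendant '[[[0,0,-1.5,0,25],[0,0,0,0,25]]]';  python3 -m pendant '[[[0,0,-1.5,0,25],[0,0,0,0,25]]]';  python3 -m pendant '[[[0,0,-1.5,0,25],[0,0,0,0,25]]]'
```

```text
time_s: 51.6
eef_pos: [0.5342, 0.0266, -0.0261]
eef_rot: [-0.0, -0.013, 1.0, -0.0]
wrist_force: [-6.1, 0.1, 15.4]
opening: 0.289
time_s: 51.85
eef_pos: [0.5342, 0.0266, -0.0262]
eef_rot: [-0.0, -0.013, 1.0, -0.0]
wrist_force: [-12.2, -0.3, 30.8]
opening: 0.292
time_s: 52.1
eef_pos: [0.5343, 0.0265, -0.0263]
eef_rot: [-0.001, -0.013, 1.0, -0.0]
wrist_force: [-18.7, 0.5, 46.6]
opening: 0.286
```

The tips touch the table at TCP z = -26 mm, so they sit 26 mm above the TCP at this opening. For the heat knob (z 97–114 mm), the tips at about 99 mm mean TCP z ≈ 73.

```bash
python3 -m pendant '[[[0,0,10,0,25],[0,0,60,0,35],[0,0,60,0,45],[0,0,62,0,50],[-3,50,3,-3,50],[-3,56,0,-3,50],[-3,56,0,-3,50],[-3,56,0,-3,50]]]'; python3 -m pendant '[[[-4,56,0,-2.5,50],[-4,56,0,0,50],[0,0,0,0,50],[0,0,0,0,50]]]'
python3 - <<'E'
from h import *
o=monitor.get_obs(); M=rot(o["eef_rot"]); print(o["q"].round(3), np.degrees(np.arctan2(M[1,1],M[0,1])), o["eef_pos"])
E
```

```text
time_s: 53.1
eef_pos: [0.5218, 0.2462, 0.1645]
eef_rot: [0.0, 0.093, 0.996, -0.0]
wrist_force: [0.6, -1.2, 0.8]
opening: 0.585
time_s: 53.6
eef_pos: [0.5137, 0.3563, 0.1639]
eef_rot: [-0.0, 0.113, 0.994, -0.001]
wrist_force: [-0.5, -0.5, -0.6]
opening: 0.587
[ 4.170e-01  3.280e-01  1.512e+00 -1.000e-03  1.302e+00 -9.270e-01] 77.00751932783808 [0.51369979 0.35634249 0.16394514]
```

```bash
python3 -m pendant '[[[-1,2,-30,0,50],[0,0,-30,0,50],[0,0,-20,0,50],[0,0,-8,0,50],[0,0,-3,0,50],[0,0,0,0,50]]]'; python3 -m pendant '[[[0,0,0,0,42],[0,0,0,0,36],[0,0,0,0,32],[0,0,0,0,28],[0,0,0,0,25]]]'; python3 -m pendant '[[[0,0,0,0,20],[0,0,0,0,18],[0,0,0,0,18]]]'
```

```text
time_s: 54.35
eef_pos: [0.5138, 0.3587, 0.0743]
eef_rot: [0.001, 0.114, 0.994, 0.0]
wrist_force: [-0.2, -0.0, -0.3]
opening: 0.586
time_s: 54.98
eef_pos: [0.5133, 0.3592, 0.0737]
eef_rot: [0.0, 0.114, 0.994, 0.001]
wrist_force: [-0.5, 2.2, 1.0]
opening: 0.294
time_s: 55.35
eef_pos: [0.5133, 0.3592, 0.0739]
eef_rot: [0.0, 0.114, 0.994, 0.001]
wrist_force: [-1.3, 4.8, 3.4]
opening: 0.261
```

```bash
python3 -m pendant '[[[0,0,0,-6,18],[0,0,0,-10,18],[0,0,0,-10,18],[0,0,0,-10,18],[0,0,0,-10,18],[0,0,0,-10,18],[0,0,0,-10,18],[0,0,0,-10,18]]]'; python3 -c "
from h import *; print(monitor.get_obs()['torque'])"; python3 -m pendant '[[[0,0,0,-10,18],[0,0,0,-9,18],[0,0,0,-6,18],[0,0,0,-3,18],[0,0,0,0,18],[0,0,0,0,18]]]';python3 - <<'E'
from h import *
o=monitor.get_obs(); M=rot(o["eef_rot"]); print(o["q"].round(3), np.degrees(np.arctan2(M[1,1],M[0,1])), o["torque"])
E
```

```text
time_s: 56.35
eef_pos: [0.5135, 0.3594, 0.074]
eef_rot: [-0.0, 0.703, 0.711, 0.001]
wrist_force: [-0.2, 5.1, 2.9]
opening: 0.263
[ 0.86797191  0.0740362  -0.00468218]
time_s: 57.1
eef_pos: [0.5135, 0.3593, 0.0739]
eef_rot: [-0.0, 0.853, 0.522, 0.001]
wrist_force: [-0.1, 5.0, 3.1]
opening: 0.261
[4.210e-01 4.310e-01 1.570e+00 1.000e-03 1.138e+00 8.930e-01] -27.03779600461465 [ 0.88966968 -0.03881397  0.02093109]
```

```bash
cat >> h.py <<'E'
def dial(c):
    H,S,V=cv2.split(cv2.cvtColor(c.img,cv2.COLOR_RGB2HSV)); A=np.array([513,358.3])
    box=np.zeros(H.shape,bool); box[225:270,178:222]=True
    ny=lambda a:round(float(np.degrees(a)),1)
    def cen(m,z,rad):
        m=m&box; p=np.argwhere(m)[:,::-1]
        P=np.array([c.ray(u,v,z)[:2]*1000 for u,v in p])-A; d=np.hypot(*P.T); k=(d>rad[0])&(d<rad[1])
        return P[k].mean(0).round(1),int(k.sum()),ny(np.arctan2(*P[k].mean(0)[::-1]))
    print("blue",cen((H>100)&(H<130)&(S>120)&(V>80),.073,(32,55)),"red",cen(((H<8)|(H>172))&(S>140)&(V>100),.073,(30,55)))
    print("nose",cen((H>22)&(H<38)&(S>100)&(V>60),.114,(3,25)),"mark",cen((S<60)&(V>130),.096,(14,29)))
E
python3 -m pendant '[[[0,0,0,0,24],[0,0,0,0,30],[0,0,0,0,40],[0,0,0,0,50],[0,0,10,0,50],[0,0,40,0,50],[0,0,50,0,50],[0,0,0,0,50]]]'; python3 -m pendant '[[[0,-55,0,0,60],[0,-55,0,0,60],[0,-55,0,0,60],[0,-55,0,0,60],[0,-50,0,0,60],[0,0,0,0,60]]]';python3 - <<'E'
from h import *
c=Cam("top"); dial(c)
i=cv2.resize(c.img[222:272,173:228],None,fx=8,fy=8,interpolation=cv2.INTER_CUBIC); cv2.imwrite("pics/dial3.png",i[...,::-1])
for n in("top","scene"):
    c=Cam(n); print(n,{t:c.tip(t)[:2] for t in("knob_axis","ring_mark","heat_nose","red_tab","blue_tab","bat_mid")})
E
```

```text
time_s: 58.1
eef_pos: [0.5164, 0.3601, 0.1799]
eef_rot: [0.001, 0.853, 0.522, 0.005]
wrist_force: [0.6, -0.8, -0.2]
opening: 0.584
time_s: 58.85
eef_pos: [0.5129, 0.0856, 0.1732]
eef_rot: [0.0, 0.854, 0.52, -0.0]
wrist_force: [1.5, 1.8, 1.2]
opening: 0.701
blue (array([19.7, 38.5]), 7, 62.9) red (array([-36.8, -24.5]), 7, -146.4)
nose (array([3.1, 9.8]), 16, 72.6) mark (array([20.8, -5.6]), 10, -15.0)
top {'knob_axis': [(0.72, [515, 357, 86], [198, 246])], 'ring_mark': [(0.54, [537, 354, 97], [199, 238])], 'heat_nose': [(0.47, [521, 379, 107], [189, 244])], 'red_tab': [], 'blue_tab': [], 'bat_mid': [(0.93, [800, 28, 10], [305, 157])]}
scene {'knob_axis': [], 'ring_mark': [(0.48, [535, 355, 94], [432, 234])], 'heat_nose': [(0.42, [519, 380, 111], [442, 230]), (0.25, [460, -535, -3], [248, 176])], 'red_tab': [(0.52, [536, 354, 92], [431, 235])], 'blue_tab': [(0.66, [847, -20, 40], [274, 255])], 'bat_mid': [(0.68, [803, 34, 10], [297, 262]), (0.49, [851, -20, 36], [273, 257])]}
```

The nose now points to about 72° and the blue tab to 62.8°, so it is about 9° short. The two nose fixes and the gripped TCP agree on the axis at (513.3,359.3). I'll regrip and turn 9.3° more.

```bash
python3 -m pendant '[[[0,55,0,0,50],[0,55,0,0,50],[0,55,0,0,50],[0,55,0,0,50],[0,51,0,0,50],[0,0,0,0,50],[0,0,-40,0,50],[0,0,0,0,50]]]'; python3 -m pendant '[[[0,2,-30,0,50],[0,0,-20,0,50],[0,0,-7,0,50],[0,0,-3,0,50],[0,0,0,0,50]]]'
```

```text
time_s: 60.6
eef_pos: [0.5106, 0.3577, 0.13]
eef_rot: [-0.0, 0.853, 0.522, -0.004]
wrist_force: [0.3, 0.2, 0.8]
opening: 0.585
time_s: 61.22
eef_pos: [0.5136, 0.3617, 0.0742]
eef_rot: [0.0, 0.853, 0.522, 0.0]
wrist_force: [0.6, -0.4, 0.6]
opening: 0.586
```

```bash
python3 -m pendant '[[[0,-2,0,0,42],[0,0,0,0,36],[0,0,0,0,30],[0,0,0,0,25],[0,0,0,0,20],[0,0,0,0,18],[0,0,0,0,18]]]'; python3 -m pendant '[[[0,0,0,-4,18],[0,0,0,-3.3,18],[0,0,0,-2,18],[0,0,0,0,18],[0,0,0,0,18]]]';python3 - <<'E'
from h import *
o=monitor.get_obs(); M=rot(o["eef_rot"]); print(o["q"].round(3), np.degrees(np.arctan2(M[1,1],M[0,1])), o["torque"])
E
python3 -m pendant '[[[0,0,0,0,24],[0,0,0,0,30],[0,0,0,0,40],[0,0,0,0,50],[0,0,10,0,50],[0,0,40,0,50],[0,0,50,0,50],[0,0,0,0,50]]]'; python3 -m pendant '[[[0,-55,0,9,60],[0,-55,0,10,60],[0,-55,0,10,60],[0,-55,0,10,60],[0,-50,0,10,60],[0,0,0,10,60],[0,0,0,10,70],[0,0,0,10,85]]]';python3 - <<'E'
from h import *
c=Cam("top"); dial(c)
a=cv2.resize(c.img[222:272,173:228],None,fx=8,fy=8,interpolation=cv2.INTER_CUBIC)
cv2.imwrite("pics/dial4.png",a[...,::-1])
for n in("top","scene"):
    c=Cam(n); print(n,{t:c.tip(t)[:1] for t in("ring_mark","heat_nose")})
E
```

```text
time_s: 62.1
eef_pos: [0.5136, 0.3595, 0.074]
eef_rot: [0.0, 0.853, 0.522, 0.0]
wrist_force: [-0.0, -2.7, 6.2]
opening: 0.264
time_s: 62.72
eef_pos: [0.5136, 0.3595, 0.074]
eef_rot: [0.0, 0.892, 0.451, 0.0]
wrist_force: [0.3, -2.8, 4.4]
opening: 0.263
[ 0.422  0.432  1.569 -0.     1.14   1.056] -36.3464390578931 [-0.47316116 -0.10202885 -0.06011167]
time_s: 63.72
eef_pos: [0.5163, 0.3612, 0.1799]
eef_rot: [0.0, 0.892, 0.451, 0.005]
wrist_force: [0.2, -0.2, -0.6]
opening: 0.59
time_s: 64.72
eef_pos: [0.5127, 0.09, 0.1731]
eef_rot: [-0.0, 0.4, 0.916, -0.0]
wrist_force: [0.8, 0.7, -0.1]
opening: 0.992
blue (array([19.7, 38.5]), 7, 62.9) red (array([-36.8, -24. ]), 6, -146.9)
nose (array([ 4.9, 10.1]), 17, 63.9) mark (array([20.8, -5.6]), 10, -15.0)
top {'ring_mark': [(0.83, [537, 356, 97], [198, 238])], 'heat_nose': [(0.65, [522, 376, 107], [190, 244])]}
scene {'ring_mark': [(0.63, [534, 352, 92], [431, 234])], 'heat_nose': [(0.5, [521, 377, 109], [441, 230])]}
```

The nose is at 63–64° against the blue tab's 63°, and the ring mark hasn't moved (-15°). Now the ring, which needs about 131° clockwise.

```bash
python3 -m pendant '[[[0,55,0,0,85],[0,55,0,0,85],[0,55,0,0,85],[0,55,0,0,85],[0,50,0,0,85],[0,0,0,0,85],[0,0,-20,0,85],[0,0,0,0,85]]]'; python3 -m pendant '[[[0,0,-40,0,85],[0,0,-30,0,85],[0,0,-20,0,85],[0,0,-6,0,85],[0,0,-5,0,85],[0,0,0,0,85]]]'
```

```text
time_s: 66.08
eef_pos: [0.5115, 0.3583, 0.1504]
eef_rot: [-0.002, 0.403, 0.915, -0.002]
wrist_force: [-0.2, -0.8, 0.1]
opening: 0.999
time_s: 66.82
eef_pos: [0.5137, 0.3604, 0.0532]
eef_rot: [0.0, 0.403, 0.915, 0.0]
wrist_force: [-0.2, -0.2, -0.1]
opening: 0.998
```

```bash
python3 -m pendant '[[[0,-1,0,0,75],[0,0,0,0,68],[0,0,0,0,62],[0,0,0,0,58],[0,0,0,0,54]]]'; python3 -m pendant '[[[0,0,0,0,50],[0,0,0,0,50]]]'
```

```text
time_s: 67.45
eef_pos: [0.5133, 0.3594, 0.0535]
eef_rot: [0.0, 0.402, 0.915, 0.0]
wrist_force: [-2.5, -1.2, 6.4]
opening: 0.674
time_s: 67.7
eef_pos: [0.5133, 0.3594, 0.0535]
eef_rot: [0.0, 0.402, 0.915, 0.0]
wrist_force: [-2.8, -0.7, 6.5]
opening: 0.679
```

```bash
python3 -m pendant '[[[0,0,0,-6,50],[0,0,0,-10,50],[0,0,0,-10,50],[0,0,0,-10,50],[0,0,0,-10,50],[0,0,0,-10,50],[0,0,0,-10,50],[0,0,0,-10,50]]]'; python3 -m pendant '[[[0,0,0,-10,50],[0,0,0,-10,50],[0,0,0,-10,50],[0,0,0,-10,50],[0,0,0,-9,50],[0,0,0,-6,50],[0,0,0,0,50],[0,0,0,0,50]]]'
python3 - <<'E'
from h import *
o=monitor.get_obs(); M=rot(o["eef_rot"]); print(o["q"].round(3), np.degrees(np.arctan2(M[1,1],M[0,1])), o["torque"])
E
python3 -m pendant '[[[0,0,0,0,60],[0,0,0,0,66],[0,0,0,0,74],[0,0,0,0,84],[0,0,0,0,85],[0,0,20,0,85],[0,0,50,0,85],[0,0,50,0,85]]]'; python3 -m pendant '[[[0,-55,0,0,85],[0,-55,0,0,85],[0,-55,0,0,85],[0,-55,0,0,85],[0,-50,0,0,85],[0,0,0,0,85]]]';python3 - <<'E'
from h import *
c=Cam("top"); dial(c)
for n in("top","scene"):
    c=Cam(n); print(n,{t:c.tip(t)[:1] for t in("ring_mark","heat_nose","bat_mid")})
E
```

```text
time_s: 68.7
eef_pos: [0.5136, 0.3595, 0.0535]
eef_rot: [0.0, 0.882, 0.471, 0.001]
wrist_force: [-1.5, -0.6, 5.6]
opening: 0.678
time_s: 69.7
eef_pos: [0.5137, 0.3593, 0.0535]
eef_rot: [-0.0, 1.0, 0.013, 0.001]
wrist_force: [-0.8, -1.8, 5.2]
opening: 0.677
[ 4.210e-01  4.590e-01  1.578e+00 -1.000e-03  1.103e+00  1.966e+00] -88.47192093069177 [-0.34606695  0.19349902 -0.00700473]
time_s: 70.7
eef_pos: [0.5131, 0.3593, 0.1751]
eef_rot: [-0.0, 1.0, 0.013, 0.0]
wrist_force: [0.7, 0.3, 0.4]
opening: 0.993
time_s: 71.45
eef_pos: [0.5139, 0.0863, 0.1742]
eef_rot: [0.0, 1.0, 0.011, 0.001]
wrist_force: [-0.7, 0.9, 0.1]
opening: 0.993
blue (array([19.7, 38.5]), 7, 62.9) red (array([-36.8, -24. ]), 6, -146.9)
nose (array([4.9, 9.7]), 17, 63.1) mark (array([-16.9,  -7.4]), 12, -156.3)
top {'ring_mark': [], 'heat_nose': [(0.55, [525, 373, 107], [191, 242])], 'bat_mid': [(0.74, [801, 29, 12], [304, 156])]}
scene {'ring_mark': [(0.65, [489, 347, 93], [435, 227])], 'heat_nose': [(0.55, [523, 376, 109], [440, 231])], 'bat_mid': [(0.72, [510, 362, 83], [437, 234])]}
```

Run:
```python
from h import *
c=Cam("top")
ims=np.mean([Cam("top").img.astype(float) for _ in range(4)],0).astype(np.uint8)
a=cv2.resize(ims[224:270,176:222],None,fx=12,fy=12,interpolation=cv2.INTER_CUBIC)
b=cv2.resize(ims[90:200,245:360],None,fx=2,fy=2,interpolation=cv2.INTER_CUBIC)
s=cv2.resize(c.img[0:1,0:1],None,fx=1,fy=1)
sc=Cam("scene").img; d=cv2.resize(sc[200:315,210:325],None,fx=2,fy=2,interpolation=cv2.INTER_CUBIC)
W=np.zeros((552,790,3),np.uint8); W[:552,:552]=a; W[:220,556:786]=b; W[230:460,556:786]=d
cv2.imwrite("pics/last.png",W[...,::-1])
# subpixel: axis projections and expected tab directions at mark plane
for z in(.073,.096,.114): print(z,((c.px([.5133,.3593,z])-[176,224]+.5)*12-.5).round(1))
for ang in(-140,-146,-152): 
    t=np.radians(ang); print(ang,((c.px([.5133+.026*np.cos(t),.3593+.026*np.sin(t),.096])-[176,224]+.5)*12-.5).round(1))
```

```text
0.073 [279.  270.6]
0.096 [255.4 272.9]
0.114 [236.5 274.8]
-140 [321.1 350.7]
-146 [312.5 357.3]
-152 [303.3 363. ]
```

View pics/last.png

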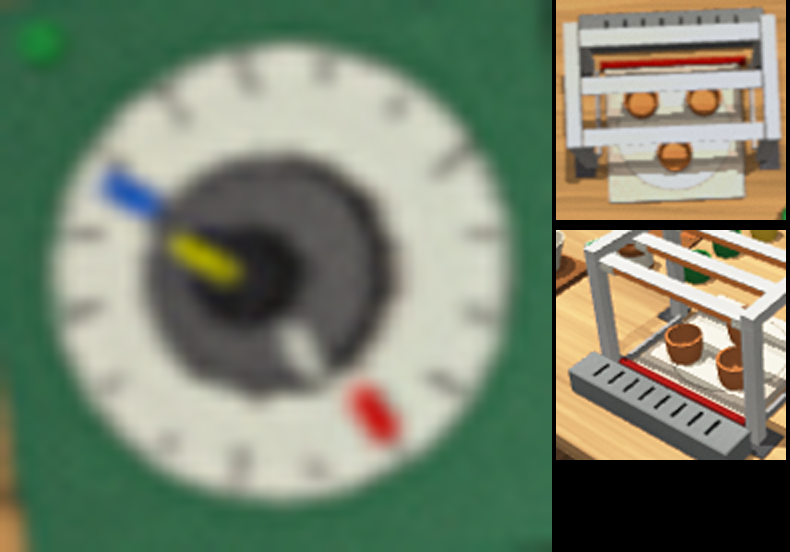

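The last picture shows the bat against the red stop with three upright cups on it. The nose line (205,258) points straight at the blue tab (132,192), both about 62°. The white mark (302,352) is in line with the red tab (375,415), within 2–3°. The arm is clear, so I'm handing in.

```bash
python3 -c "
from h import *
print(order.hand_in())"
```

```text
the job is handed in; nothing more can be done
None
```

I stood the three orange-brown cups from the board upright on the bat and slid it in until it met the red stop. I then set the heat to the blue tab and the time ring to the red tab, in that order. The job was handed in about 73 s into the run, with the gripper clear of everything.

**Last checks**
- **Cups and bat:** the final picture shows the bat against the stop with all three cups upright on it. The bat reads about (801, 29) mm, against about (801, 30) for the bay.
- **Heat:** the nose points to about 62–63° and the blue tab to 62–63°. The first turn left it about 9° short, so I regripped and corrected it, before touching the ring. The ring mark did not move while I set the heat.
- **Time:** in the last picture the white mark lines up with the red tab to within about 2–3°. Two automatic readings disagreed and put it about 7° past the tab. I trusted the picture and the measured turn. The heat nose did not move while I turned the ring.

**What went wrong along the way**
- **Missed grasps:** two grasps of the second cup slipped before a lower grip held.
- **Bat push:** the first two pushes passed over the bat without moving it, because the fingertips sit about 26 mm above the reported tool point at a 25 mm opening. The first of these straddled the near cup, which stayed where it was.
- **Forces:** touching the table to find that height reached about 47 N on the fingertips. Meeting the stop reached about 34 N along the push, about 43 N in all. Both are under the 120 N wrist limit. I don't expect the 40 N limit for the arm and gripper body to apply to fingertip contact, but I could not confirm it.

I felt no contact with any of the other things on the table, but did not measure their positions again at the end.

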